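Put the meter on standby and cap the sample pots

TASK

First put the resistance meter on standby by pressing the white key until it stays down and the red key pops up. Then find by trial which open sample pot each loose blue lid threads onto and screw it fully home there; a lid that fits none of the pots goes, right way up, in the orange tray, and pots without a lid stay open. Do not knock over the amber bottle or the glass beaker.

Things in the scene. Friction and masses are not known exactly. Their poses are not given: they have to be found in the camera images.
- lid_one: loose blue cap, 52 mm across 12 flats (a flat faces 15 deg off the pointer, then each 30 deg), 18 mm tall, 56 to 112 g, open side down; all lids look alike from outside. Origin: centre of its lower edge, z up. A white pointer line on top runs from near the centre to the edge along +x. Inside: bore 45 mm, ceiling 15 mm above the lower edge. It fits one of the pots, or none. May be absent
- lid_two: like lid_one in all that can be seen and measured from outside. Every lid has two small lugs inside at its lower edge: one under the pointer's outer end, the other at an angle round the lid that differs from lid to lid and is hidden from above. It fits one of the pots, or none. May be absent
- lid_three: like lid_one from outside. Trial: with the lid level, its pointer over the pot's white tick or up to 10 deg anticlockwise of it (seen from above), lower it till the lugs rest (lower edge 63 mm high), then turn it CLOCKWISE some 70 deg in all under a light push of a few N. Thread friction holds it. It fits one of the pots, or none. May be absent
- lid_four: like lid_one from outside, and tried in the same way. It fits one of the pots, or none. May be absent
- pot_a: white sample pot in a dark round holder bolted to the bench (immovable). Rim 72 mm above the bench; neck 28 mm across, thread rails out to 42 mm; body 50 mm across below 55 mm; holder 72 mm across up to 42 mm high, 84 mm at the foot. Origin: centre of its underside on the bench, z up. A white tick on top of the holder lies on its +x side, just outside a lid's edge. Open at the start
- pot_b: like pot_a in size, with its own thread. A matching lid, started with its pointer at the tick, winds down 6 mm evenly between about 15 and 56 deg of clockwise turn past the tick, until its ceiling lands on the rim: lower edge then 57 mm, top 75 mm above the bench; it cannot be lifted off. A stop ends the turn about 70 deg past the tick
- pot_c: like pot_a in size, with its own thread. A wrong lid does not catch (lower edge stays above 63 mm) or jams part way, 2 mm or more too high or tilted; do not force it but turn it back anticlockwise to the tick, without pressing (or it slips in the fingers), and lift it off
- tray: shallow orange tray for spare lids, 120 x 120 mm, 16 mm tall, walls and floor 4 to 5 mm thick, fixed to the bench. Origin: centre of its underside, z up
- key_red (a joint): A key slides down 0 to 12.5 mm against 0.5 to 2 N; pressed past about 11.5 mm it latches and rests near 11.3 mm, and the key that was latched pops up to 0. This is the red key of the four interlocked square keys on the meter's grey key console; value in m, 0 up; latched down at the start
- key_red_top (a point): centre of the top face of the red key (26 mm square, neighbours 44 mm apart in a row); it moves with the key: 18 mm above the console's top (68 mm over the bench) when up. Site axes are the console's: the keys press along -z
- key_grey (a joint): A key slides down 0 to 12.5 mm against 0.5 to 2 N; pressed past about 11.5 mm it latches and rests near 11.3 mm, and the key that was latched pops up to 0. This is the grey key of the four interlocked square keys on the meter's grey key console; value in m, 0 up; up at the start
- key_grey_top (a point): centre of the top face of the grey key (26 mm square, neighbours 44 mm apart in a row); it moves with the key: 18 mm above the console's top (68 mm over the bench) when up. Site axes are the console's: the keys press along -z
- key_yellow (a joint): A key slides down 0 to 12.5 mm against 0.5 to 2 N; pressed past about 11.5 mm it latches and rests near 11.3 mm, and the key that was latched pops up to 0. This is the yellow key of the four interlocked square keys on the meter's grey key console; value in m, 0 up; up at the start
- key_yellow_top (a point): centre of the top face of the yellow key (26 mm square, neighbours 44 mm apart in a row); it moves with the key: 18 mm above the console's top (68 mm over the bench) when up. Site axes are the console's: the keys press along -z
- key_white (a joint): A key slides down 0 to 12.5 mm against 0.5 to 2 N; pressed past about 11.5 mm it latches and rests near 11.3 mm, and the key that was latched pops up to 0. This is the white key of the four interlocked square keys on the meter's grey key console; value in m, 0 up; up at the start
- key_white_top (a point): centre of the top face of the white key (26 mm square, neighbours 44 mm apart in a row); it moves with the key: 18 mm above the console's top (68 mm over the bench) when up. Site axes are the console's: the keys press along -z
- bottle: loose amber bottle, 40 mm across, 85 mm tall; bystander. Origin: centre of its underside
- beaker: loose glass beaker, 56 mm across, 70 mm tall; bystander. Origin: centre of its underside
There are look-alikes about, which are no part of the job. What is shaped like the lid_four but purple or turquoise is not meant.

How it is judged:
By the outcome, as a careful person would: the job done as asked, in the order asked, and still so for the second after the job is handed in, with the robot touching nothing.
Of lid_one, lid_two, lid_three, lid_four only 3 to 4 are there at a start; the rules pass over those that are not, and their reading is None.
At some moment in a run one of lid_one, lid_two, lid_three, lid_four may be knocked a few centimetres aside while the robot is not near it.
It also fails if it takes over 210 s, if anything falls off the work surface, if the arm or the gripper's body presses on something with over 40 N, if the wrist force passes 120 N, or if a joint passes its speed limit or range.

ROBOT

A 7-joint arm with a two-finger parallel gripper is mounted at the origin on the work surface. World frame = base frame: x ahead of the robot, y to its left, z up, the work surface at z = 0. Lengths are in m, angles in rad, forces in N, time in s.
With the tool pointing down it reaches from about 0.425 to 0.925 m from the base axis. Payload 6.8 kg.
Tool frame: the origin (TCP) lies on the front face of the gripper's body, between the roots of the fingers; the fingertips stand 73 mm ahead of it and the grasp point (between the pads) lies r.pinch_z ahead of it (r.pinch_z is the distance from the TCP to the grasp point, in m); z points along the fingers, y is the direction in which the jaws open and shut (so a half turn about z gives the same grasp; the last joint's range is limited). The gripper opens to 85 mm and grips with 20 to 120 N. Pads are 22 mm wide; open, the fingers measure 114 mm over their backs; the gripper's body (76 mm by 85 mm) begins 54 mm behind the grasp point. The pads swing forward as they close: fully open they stand 13 mm farther back than shut.
Start: joints at [-0.108, 0.477, 0.022, 1.555, -0.011, 1.109, -0.083], TCP at [0.675, 0, 0.304] pointing down, gripper open.
Joint ranges: [-2.96, 2.96], [-0.34, 2.1], [-1.41, 1.46], [0.24, 2.44], [-1.37, 4.51], [0.17, 1.92], [-2.96, 2.96]. Speed limits (rad/s): [2.39, 2.39, 3.14, 3.14, 3.14, 3.14, 3.14].

INTERFACE

Orientations are given as a rotation vector (axis times angle).
In Python, from bench import readout, grab_frame, r, search_frame, masks_of, tip_of gives the robot as it stands.
- The arm moves only by the tool step_arm, never from a script. Its argument "commands" is a list of rows, each a list of 7 numbers: the shift along the tool's x, y, z as a fraction of full scale, then the turn, a rotation vector about the tool's x, y, z as a fraction of full scale, then the gripper's target within -1 to 1 (shut at 1, half-way at 0, fully open at -1). In form: [[tx, ty, tz, ax, ay, az, hand], ...]. A call has exactly 10 rows; each row is the pose to reach, as a shift and turn from the pose measured when the call began, along the tool's axes at that moment, turning the shorter way round; what a row does not reach only later rows make up. Full scale, the value 1, is 500 mm for a shift and 360 degrees for a turn. A row lasts 1/8 s, in which the tool goes at most 62.5 mm and 10.7 degrees, less where a joint would pass 70% of its speed; a pose out of reach is approached as far as the arm can. A call with a number of a shift or a turn outside -1 to 1 is refused whole. A call with a gripper value outside its range is refused whole. The fingers move at their own pace and stop on an object; "newtons" is the grip in N (left out, the last holds). Time passes only in rows, so rows that repeat a pose let the fingers close, or fill a call up. It gives the time, the measured TCP pose, the force and the opening at its end, in the units of the state.
- readout.get_obs(): the state, without advancing time (a new reading comes with each control period).
- grab_frame(name): name is "scene" or "side" or "wrist"; returns a dict with "img" (384x512x3 uint8, red, green, blue), "K" (3x3 intrinsics, pixels), "D" ([k1, k2, p1, p2, k3] as OpenCV has them; the pictures are not rectified), "world_to_cam" (4x4, takes a point from world to camera coordinates). Camera axes: x right, y down, z forward; pixel columns grow to the right and rows downward; lengths in m; the calibration is good to about 2 mm. A picture is of the moment at which its call begins. There is no depth.
- r.hand_in(): hands the job in, once; it reports no verdict.
Trained networks look in a picture, given as the dict that the camera call returned (one of the last four; its "shot" number tells which), for a name from the list of things; names that differ only in an ending like _2 or _b are one class to them, and where a whole thing is asked for, a point or a joint stands for the part that bears it (a point fixed in the world has none). Each returns a list of dicts, best first, with "p" (0 to 1); they miss things now and then, are a little off and sometimes report something else, mostly with a low value. They report only what shows in the picture. A call takes as long as a camera call. They do not tell look-alikes from the thing itself.
- search_frame(thing, picture): "extent" ([centre column, centre row, width, height] in pixels, round what is visible of it).
- masks_of(thing, picture): "pixels" (384x512 bool, what is visible of it) and "extent" ([centre column, centre row, width, height] in pixels, round what is visible of it).
- tip_of(thing, picture): "point" ([column, row] in pixels: a listed point, or the origin of a listed thing).
The state is a dict: "clock": time; "joints": joint angles; "qvel": joint speeds; "tau": joint torques, N m; "tcp_pos": TCP position; "orientation": TCP orientation; "contact_force": force on the tool from outside, world axes, zero at the start; "moment": the same for the moment, N m; "grip_width": finger opening in m.
Only numpy, scipy, OpenCV 4.12 (cv2) and the standard library are available. Lean on these libraries where they do the work, as an engineer would, in place of code of your own. Each camera call takes 0.05 s, during which the arm holds its last target. There are 200 camera calls.

## Working session

There is one attempt and no reset: what is moved stays moved. The work goes in short steps, Python scripts to look and compute and a tool call to move; the robot and the scene stay as the last step left them, time stands still between calls to the robot, and variables do not carry over. Pictures are saved under pics/ and viewed, about 12 in all and at most 16, crops included, and the job is handed in when it is done.

Besides the shell and the picture viewer there is one more tool, called after "Request:" by a JSON object that holds its "op" and its "data", one argument or row to a line. step_arm: Moves the arm, as the interface text tells. Its arguments: {"type":"object","properties":{"commands":{"type":"array"},"newtons":{"type":"number"}},"required":["commands"]}

```bash
ls; mkdir -p pics; cat > h.py <<'E'
import numpy as np, cv2
from scipy.spatial.transform import Rotation as R
from bench import readout, grab_frame, r, search_frame, masks_of, tip_of
def ray(f,px):
    u=cv2.undistortPoints(np.array([[px]],float),f["K"],np.array(f["D"],float))[0,0]
    W=np.array(f["world_to_cam"]);Rm=W[:3,:3];c=-Rm.T@W[:3,3]
    return c,Rm.T@np.array([u[0],u[1],1])
def at_z(f,px,z):
    c,d=ray(f,px);return c+d*(z-c[2])/d[2]
def proj(f,p):
    W=np.array(f["world_to_cam"]);q,_=cv2.projectPoints(np.array([p],float),cv2.Rodrigues(W[:3,:3])[0],W[:3,3],f["K"],np.array(f["D"],float));return q[0,0]
def save(f,n,crop=None,s=1):
    im=f["img"]
    if crop: a,b,c,d=crop;im=im[b:d,a:c]
    cv2.imwrite("pics/"+n,cv2.resize(im[:,:,::-1],None,fx=s,fy=s,interpolation=cv2.INTER_CUBIC))
E
python3 - <<'E'
from h import *
print(readout.get_obs(), r.pinch_z)
fs={n:grab_frame(n) for n in("scene","side","wrist")}
for n,f in fs.items():
    W=np.array(f["world_to_cam"]);print(n,-W[:3,:3].T@W[:3,3])
    for t,z in [("lid_one",0.0),("pot_a",0),("tray",0),("key_white_top",.068),("key_red_top",.057),("key_grey_top",.068),("key_yellow_top",.068),("bottle",0),("beaker",0)]:
        for d in tip_of(t,f):
            if d["p"]>.2: print(n,t,round(d["p"],2),np.round(d["point"],1),np.round(at_z(f,d["point"],z)[:2],3))
im=np.vstack([fs["scene"]["img"],fs["side"]["img"]])
cv2.imwrite("pics/a.png",cv2.resize(fs["scene"]["img"][:,:,::-1],(800,600),interpolation=cv2.INTER_CUBIC))
cv2.imwrite("pics/b.png",cv2.resize(fs["side"]["img"][:,:,::-1],(800,600),interpolation=cv2.INTER_CUBIC))
E
```

```text
pics
{'clock': 0.0, 'joints': array([-0.10810665,  0.47780347,  0.02232869,  1.55645322, -0.01148636,
        1.10930535, -0.08311321]), 'qvel': array([ 0.00103334,  0.00022339,  0.00182041,  0.00135615,  0.00043926,
       -0.00034343, -0.00081449]), 'tau': array([-5.45967814e-04, -5.96443820e+01,  1.60769675e+00, -2.81194621e+01,
        1.24063640e-02,  9.39900521e-03,  2.20753498e-05]), 'tcp_pos': array([6.74537446e-01, 2.58388052e-06, 3.02922385e-01]), 'orientation': array([-2.22056096e+00, -2.22062963e+00,  2.19834816e-03]), 'contact_force': array([ 0.32551689, -0.16813345, -0.86617333]), 'moment': array([-0.02771361,  0.01386789, -0.02458976]), 'grip_width': 0.08509708388635173} 0.0539
scene [ 1.45210304 -0.66144427  1.10290032]
scene lid_one 0.56 [296.1 168. ] [0.464 0.203]
scene pot_a 0.83 [295.1 204.8] [0.606 0.089]
scene pot_a 0.69 [345.3 193.9] [0.657 0.258]
scene pot_a 0.58 [256.8 228. ] [ 0.621 -0.07 ]
scene tray 0.63 [328.7 149.6] [0.447 0.367]
scene key_white_top 0.43 [179.7 226.8] [ 0.547 -0.288]
scene key_red_top 0.57 [136.7 239. ] [ 0.512 -0.409]
scene key_grey_top
[... 491 characters left out ...]
.45  0.364]
side tray 0.4 [294.6 126.9] [ 0.561 -0.351]
side key_white_top 0.49 [298.  127.8] [ 0.532 -0.279]
side key_red_top 0.48 [315.3 102.1] [ 0.519 -0.42 ]
side key_grey_top 0.39 [309.6 112.8] [ 0.519 -0.353]
side key_yellow_top 0.57 [300.9 122.6] [ 0.531 -0.303]
side bottle 0.8 [257.1 160. ] [ 0.621 -0.181]
side beaker 0.75 [180.9 183.5] [ 0.79  -0.027]
wrist [0.67612214 0.06818698 0.37281708]
wrist pot_a 0.96 [200.6 104.6] [0.606 0.086]
wrist pot_a 0.81 [219.3 216.5] [ 0.626 -0.072]
wrist key_white_top 0.68 [338.1 178.6] [0.774 0.001]
wrist key_yellow_top 0.59 [112.  181.9] [ 0.51  -0.003]
wrist bottle 0.72 [223.1 284.6] [ 0.628 -0.187]
wrist beaker 0.78 [340.5 177.4] [ 0.799 -0.013]
```

View pics/a.png

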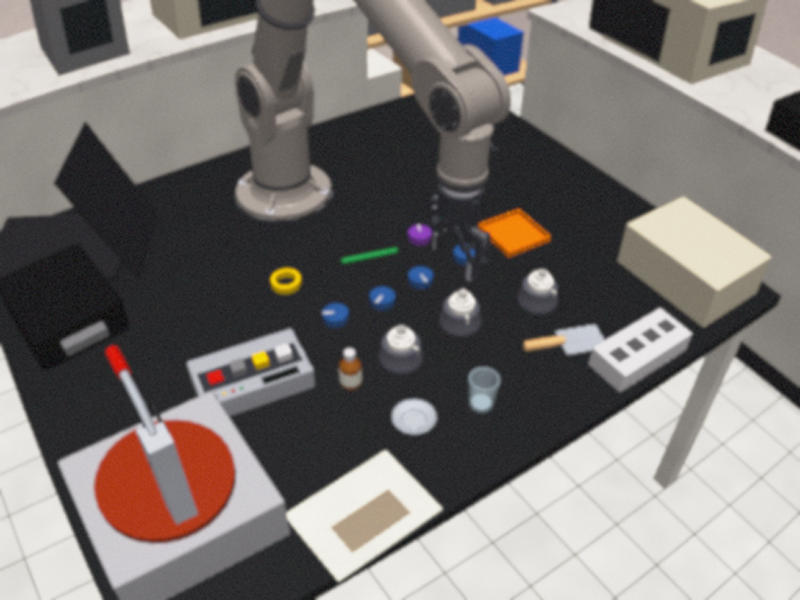

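View pics/b.png

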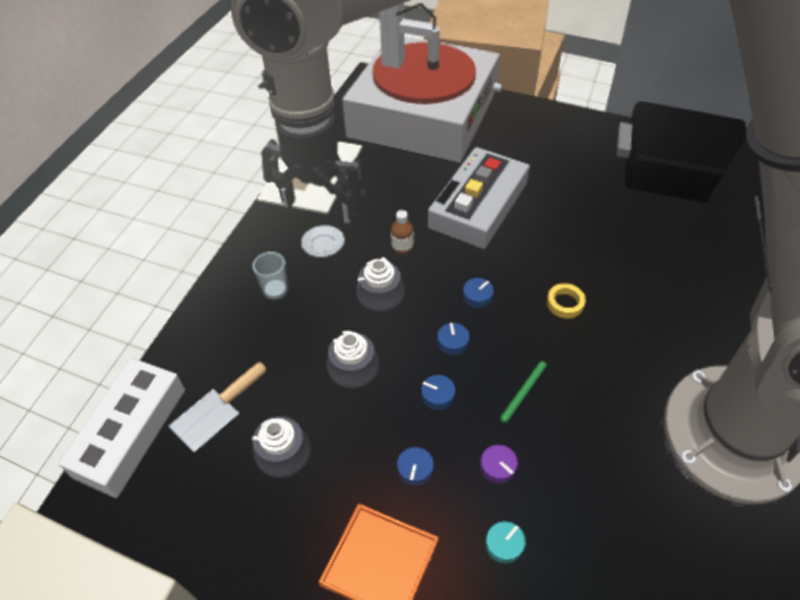

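The scene has four blue lids, at side-view pixels (800-wide picture) (478,292), (453,338), (438,391) and (415,465). The purple lid at (499,463) and the turquoise one at (505,541) are look-alikes. The three pots are at (379,283), (352,357) and (280,445). The key console is at (480,190), with the white key at (464,200) and the red one far right at (492,163).

The white-cased box with four dark squares at (125,425) and the turntable have no part in the job.

```bash
cat >> h.py <<'E'
def bluelids(f,z=.018,amin=40):
    """blue lids: (x,y) of top centre at height z, pointer angle (deg)"""
    hsv=cv2.cvtColor(f["img"],cv2.COLOR_RGB2HSV)
    m=cv2.inRange(hsv,(100,110,40),(125,255,255))
    n,lab,st,cen=cv2.connectedComponentsWithStats(cv2.morphologyEx(m,cv2.MORPH_CLOSE,np.ones((7,7))))
    out=[]
    for i in range(1,n):
        if st[i,4]<amin: continue
        c=(lab==i).astype(np.uint8); hull=cv2.convexHull(np.argwhere(c)[:,::-1].astype(np.int32))
        hm=np.zeros_like(c);cv2.fillConvexPoly(hm,hull,1)
        w=hm.astype(bool)&(hsv[...,1]<110)&(hsv[...,2]>110)
        P=np.array([at_z(f,p,z)[:2] for p in hull[:,0,:]]);
        e=cv2.minEnclosingCircle((P*1000).astype(np.float32))
        q=np.argwhere(w)[:,::-1]; ang=None;ctr=np.array(e[0])/1000
        if len(q)>3:
            Q=np.array([at_z(f,p,z)[:2] for p in q]);d=Q.mean(0)-ctr
            v=np.linalg.svd(Q-Q.mean(0))[2][0]; v*=np.sign(v@d); ang=(round(np.degrees(np.arctan2(v[1],v[0]))),round(np.degrees(np.arctan2(d[1],d[0]))))
        out.append((np.round(ctr,4),round(e[1],1),ang,len(q),cen[i].round()))
    return out
def to(p,az=None):
    """tool-axis shift fraction & turn fraction (about tool z) from the present pose; az: world dir angle (deg) of tool x"""
    o=readout.get_obs();Rm=R.from_rotvec(o["orientation"]);s=Rm.inv().apply(np.array(p)-o["tcp_pos"])/.5
    x=Rm.apply([1,0,0]);cur=np.degrees(np.arctan2(x[1],x[0]))
    t=0 if az is None else -(((az-cur)+180)%360-180)/360
    return np.round(s,4),round(t,4),round(cur,2)
E
python3 - <<'E'
from h import *
fs=[grab_frame(n) for n in("side","scene","wrist")]
for f in fs[:2]:
    for l in bluelids(f): print(l)
W=np.array(fs[2]["world_to_cam"]);print("wrist axis",W[2,:3],W[0,:3],fs[2]["K"])
# keys, triangulated by color from side & scene via nets
for t in("key_white_top","key_red_top","key_grey_top","key_yellow_top"):
    L=[]
    for f in fs[:2]:
        for d in masks_of(t,f)[:3]: print(t,round(d["p"],2),np.round(d["extent"]))
print(to([.56,-.34,.30]), to([.53,-.36,.25]))
E
```

```text
(array([ 0.458 , -0.1178]), 32.7, (-112, -104), 20, array([305., 187.]))
(array([ 0.4679, -0.0112]), 31.6, (-64, -65), 26, array([290., 216.]))
(array([0.459 , 0.0921]), 30.9, (-8, -23), 31, array([280., 250.]))
(array([0.4514, 0.2178]), 27.8, (99, 99), 37, array([265., 297.]))
(array([-0.3606,  1.0007]), 223.2, (-37, -77), 116, array([317.,  26.]))
(array([0.4548, 0.2057]), 36.0, None, 0, array([296., 162.]))
(array([0.4676, 0.0836]), 38.6, (-14, 26), 23, array([269., 177.]))
(array([ 0.4752, -0.0186]), 39.0, (-57, -90), 23, array([244., 190.]))
(array([ 0.4651, -0.1253]), 37.5, (-127, -144), 30, array([214., 201.]))
wrist axis [-1.34245108e-04 -2.69200637e-01 -9.63084108e-01] [ 9.99999962e-01 -2.69772003e-04 -6.39843470e-05] [[270.67336638   0.         253.01774607]
 [  0.         270.67336638 193.21672053]
 [  0.           0.           1.        ]]
key_white_top 0.47 [298. 128.  12.  11.]
key_white_top 0.59 [180. 226.  10.  14.]
key_red_top 0.68 [310. 112.  11.   6.]
key_red_top 0.72 [258. 226.  28.  30.]
key_red_top 0.38 [138. 243.  12.  14.]
key_grey_top 0.72 [291. 217.  23.  17.]
key_grey_top 0.41 [310. 114.  10.   7.]
key_grey_top 0.58 [156. 236.  12.  14.]
key_yellow_top 0.4 [305. 122.  12.   8.]
(array([-0.68  , -0.23  ,  0.0077]), 0, np.float64(90.0)) (array([-0.72  , -0.29  ,  0.1077]), 0, np.float64(90.0))
```

Request:
{"op": "step_arm", "data": {
  "commands": [
    [-0.66,-0.29,0.1,0,0,0,1],
    [-0.66,-0.29,0.1,0,0,0,1],
    [-0.66,-0.29,0.1,0,0,0,1],
    [-0.66,-0.29,0.1,0,0,0,1],
    [-0.66,-0.29,0.1,0,0,0,1],
    [-0.66,-0.29,0.1,0,0,0,1],
    [-0.66,-0.29,0.1,0,0,0,1],
    [-0.66,-0.29,0.1,0,0,0,1],
    [-0.66,-0.29,0.1,0,0,0,1],
    [-0.66,-0.29,0.1,0,0,0,1]
  ],
  "newtons": 40
}}

```text
clock: 3.3
tcp_pos: [0.5309, -0.3286, 0.2541]
orientation: [2.219, 2.224, 0.001]
contact_force: [0.3, -0.1, -0.6]
grip_width: 0.0003
```

```bash
python3 - <<'E'
from h import *
f=grab_frame("wrist")
for t,z in(("key_white_top",.068),("key_yellow_top",.068),("key_grey_top",.068),("key_red_top",.0567)):
    for d in tip_of(t,f)+masks_of(t,f):
        p=d.get("point",d.get("extent"))[:2]
        print(t,round(d["p"],2),np.round(p),at_z(f,p,z)[:2].round(4))
print(readout.get_obs()["tcp_pos"],readout.get_obs()["contact_force"])
save(f,"c.png",s=1.2)
E
```

```text
key_white_top 0.6 [261. 142.] [ 0.5395 -0.282 ]
key_white_top 0.72 [261. 138.] [ 0.5393 -0.2788]
key_yellow_top 0.57 [253. 181.] [ 0.5322 -0.3195]
key_yellow_top 0.69 [255. 181.] [ 0.5342 -0.3193]
key_grey_top 0.84 [245. 224.] [ 0.5241 -0.3649]
key_grey_top 0.63 [246. 221.] [ 0.5256 -0.361 ]
[ 0.52999686 -0.33001514  0.25392643] [0.01991867 0.43596939 0.29293398]
```

View pics/c.png

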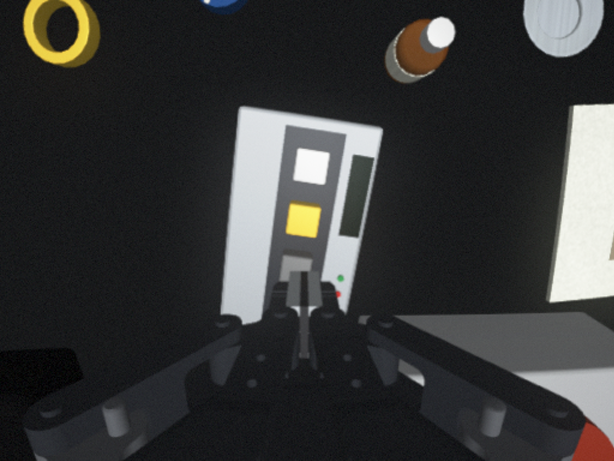

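White key top is at wrist-image (259,138), i.e. (0.539, -0.279), next to yellow, and the console's red indicator end is hidden behind the fingers. I'll press it now.

Request:
{"op": "step_arm", "data": {
  "commands": [
    [0.102,0.018,0,0,0,0,1],
    [0.102,0.018,0.06,0,0,0,1],
    [0.102,0.018,0.15,0,0,0,1],
    [0.102,0.018,0.2,0,0,0,1],
    [0.102,0.018,0.23,0,0,0,1],
    [0.102,0.018,0.245,0,0,0,1],
    [0.102,0.018,0.252,0,0,0,1],
    [0.102,0.018,0.254,0,0,0,1],
    [0.102,0.018,0.256,0,0,0,1],
    [0.102,0.018,0.256,0,0,0,1]
  ]
}}

```text
clock: 5.0
tcp_pos: [0.5394, -0.2792, 0.1282]
orientation: [2.221, 2.22, 0.001]
contact_force: [-4.7, 3.4, 12.2]
grip_width: -0.0001
```

Request:
{"op": "step_arm", "data": {
  "commands": [
    [0,0,-0.12,0,0,0,1],
    [0,0,-0.24,0,0,0,1],
    [0.1,-0.08,-0.35,0,0,0,0.5],
    [0.22,-0.08,-0.4,0,0,0,0],
    [0.34,-0.08,-0.4,0,0,0,-1],
    [0.46,-0.08,-0.4,0,0,0,-1],
    [0.58,-0.08,-0.4,0,0,0,-1],
    [0.66,-0.08,-0.4,0,0,0,-1],
    [0.66,-0.08,-0.4,0,0,0,-1],
    [0.66,-0.08,-0.4,0,0,0,-1]
  ]
}}

```text
clock: 6.25
tcp_pos: [0.4994, 0.0501, 0.3285]
orientation: [2.221, 2.219, 0.002]
contact_force: [0.5, -0.4, 0.4]
grip_width: 0.0856
```

```bash
python3 - <<'E'
from h import *
f=grab_frame("wrist");g=grab_frame("side")
for l in bluelids(f): print(l)
for d in tip_of("pot_a",f): print(round(d["p"],2),np.round(d["point"]),at_z(f,d["point"],0)[:2].round(4))
for t in("pot_a",):
    for d in masks_of(t,f): print(d["p"],d["extent"])
save(f,"d.png",s=1.5)
save(g,"e.png",(255,80,355,170),6)
E
```

```text
(array([0.4532, 0.2162]), 28.0, (97, 100), 103, array([215.,  39.]))
(array([0.4614, 0.0888]), 27.1, (-6, -7), 82, array([224., 139.]))
(array([ 0.4708, -0.0134]), 28.9, (-64, -68), 76, array([233., 209.]))
(array([ 0.4604, -0.118 ]), 31.3, (-118, -110), 55, array([228., 271.]))
0.75 [323. 143.] [0.6037 0.0831]
0.71 [362.  10.] [0.6468 0.2599]
0.56 [327. 240.] [ 0.6215 -0.0714]
0.78 [367.9, 22.3, 70.1, 44.6]
0.76 [329.9, 247.2, 56.7, 57.2]
0.66 [329.0, 143.6, 66.3, 60.6]
```

View pics/d.png

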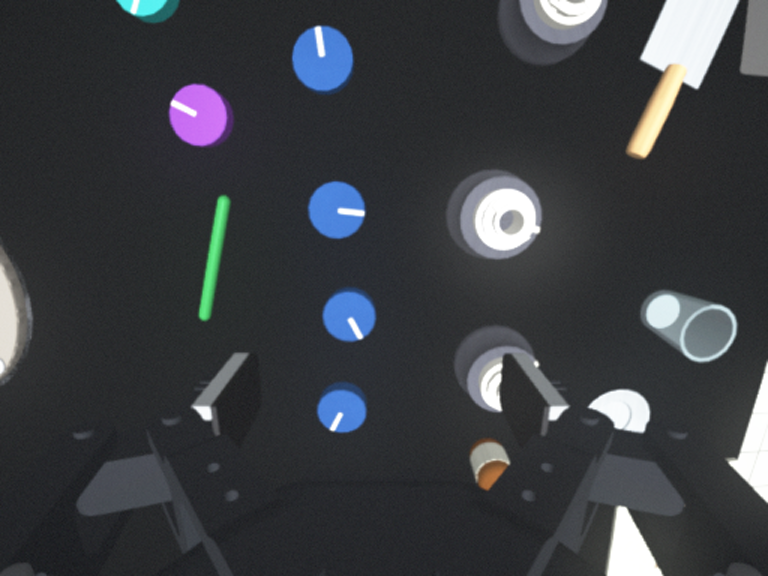

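View pics/e.png

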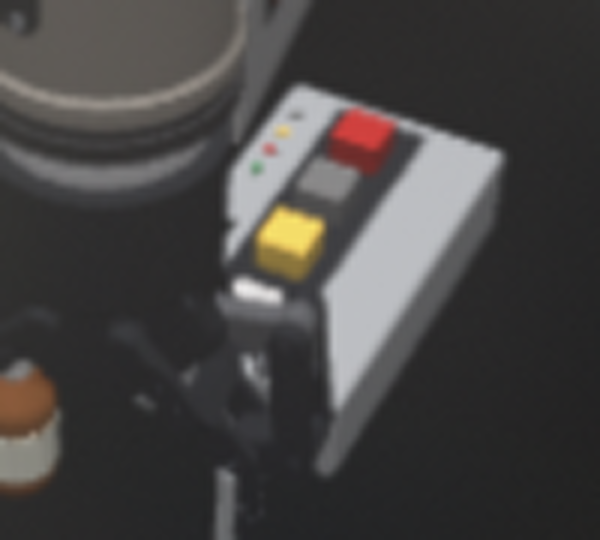

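Red is up again. White is partly hidden by the wrist, so I'll confirm it later. The wrist picture (768-wide) shows the blue lids at (322,58), (337,210), (349,315) and (342,410), and pot ticks at (537,230) and (535,364). Next I'll view all three pots together.

Request:
{"op": "step_arm", "data": {
  "commands": [
    [0.1,0.12,0,0,0,0,-1],
    [0.18,0.24,0,0,0,0,-1],
    [0.18,0.24,0,0,0,0,-1],
    [0.18,0.24,0,0,0,0,-1],
    [0.18,0.24,0,0,0,0,-1],
    [0.18,0.24,0,0,0,0,-1],
    [0.18,0.24,0,0,0,0,-1],
    [0.18,0.24,0,0,0,0,-1],
    [0.18,0.24,0,0,0,0,-1],
    [0.18,0.24,0,0,0,0,-1]
  ]
}}

```text
clock: 7.7
tcp_pos: [0.6196, 0.1389, 0.3282]
orientation: [2.224, 2.217, 0.001]
contact_force: [0.6, 0.3, -0.7]
grip_width: 0.0854
```

```bash
cat >> h.py <<'E'
def rim(f,px,py,z=.072,rr=.021):
    pass
E
python3 - <<'E'
from h import *
f=grab_frame("wrist");g=grab_frame("side")
for h in (f,g):
  im=cv2.cvtColor(h["img"],cv2.COLOR_RGB2GRAY)
  for n,(x,y) in dict(A=(.6205,-.0705),B=(.604,.0845),C=(.6465,.2575)).items():
    # rectify planes z=.042 around estimate: look for tick between r 26 and 38
    N=121;gx=np.linspace(-.048,.048,N)
    out=[]
    for z in(.042,.072):
        pts=np.array([[x+a,y+b,z] for b in gx[::-1] for a in gx])
        W=np.array(h["world_to_cam"]);q,_=cv2.projectPoints(pts,cv2.Rodrigues(W[:3,:3])[0],W[:3,3],h["K"],np.array(h["D"],float))
        q=q.reshape(N,N,2).astype(np.float32);out.append(cv2.remap(im,q[...,0],q[...,1],cv2.INTER_LINEAR))
    cv2.imwrite(f"pics/_{n}{'f' if h is f else 'g'}.png",np.hstack(out))
rows=[np.hstack([cv2.imread(f"pics/_{n}{s}.png") for s in "fg"]) for n in "ABC"]
cv2.imwrite("pics/f.png",cv2.resize(np.vstack(rows),None,fx=1.6,fy=1.6,interpolation=cv2.INTER_CUBIC))
for l in bluelids(f): print(l)
print(readout.get_obs()["tcp_pos"])
for d in tip_of("pot_a",f): print(round(d["p"],2),np.round(d["point"]),at_z(f,d["point"],0)[:2].round(4))
E
```

```text
(array([0.4547, 0.2179]), 29.8, (97, 108), 86, array([131., 111.]))
(array([0.4639, 0.0913]), 30.6, (-6, -21), 71, array([147., 200.]))
(array([ 0.4961, -0.0078]), 16.9, None, 0, array([175., 259.]))
(array([ 0.4771, -0.1022]), 20.8, None, 0, array([170., 308.]))
[0.61960331 0.13896021 0.32823387]
0.61 [244. 203.] [0.6072 0.08  ]
0.61 [268.  78.] [0.6429 0.2605]
```

View pics/f.png

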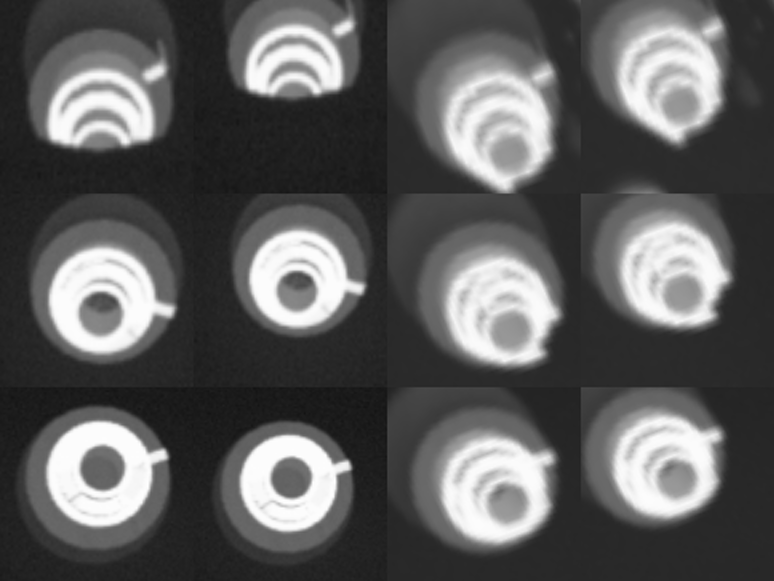

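Request:
{"op": "step_arm", "data": {
  "commands": [
    [-0.1,-0.04,0,0,0,0,-1],
    [-0.22,-0.08,0,0,0,0,-1],
    [-0.32,-0.12,0,0,0,0,-1],
    [-0.32,-0.12,0,0,0,0,-1],
    [-0.32,-0.12,0,0,0,0,-1],
    [-0.32,-0.12,0,0,0,0,-1],
    [-0.32,-0.12,0,0,0,0,-1],
    [-0.32,-0.12,0,0,0,0,-1],
    [-0.32,-0.12,0,0,0,0,-1],
    [-0.32,-0.12,0,0,0,0,-1]
  ]
}}

```text
clock: 9.1
tcp_pos: [0.5591, -0.0208, 0.3282]
orientation: [2.224, 2.217, 0.001]
contact_force: [0.6, 0.3, 0.4]
grip_width: 0.0853
```

```bash
cat >> h.py <<'E'
from scipy.optimize import minimize
def rect(h,x,y,z,half=.05,N=201):
    g=np.linspace(-half,half,N)
    pts=np.array([[x+a,y+b,z] for b in g[::-1] for a in g]);W=np.array(h["world_to_cam"])
    q,_=cv2.projectPoints(pts,cv2.Rodrigues(W[:3,:3])[0],W[:3,3],h["K"],np.array(h["D"],float))
    q=q.reshape(N,N,2).astype(np.float32);return cv2.remap(h["img"],q[...,0],q[...,1],cv2.INTER_LINEAR)
E
python3 - <<'E'
from h import *
f=grab_frame("wrist");g=grab_frame("side")
T=[]
for x,y in((.622,-.073),(.606,.0847)):
    T.append(np.hstack([rect(f,x,y,z) for z in(.042,.072)]))
for x,y in((.4604,-.118),(.4708,-.0134)):
    T.append(np.hstack([rect(f,x,y,z,.04) for z in(.018,.0)]))
P=np.vstack([np.hstack(T[:2]),np.hstack(T[2:])])
for i in range(8):
    cv2.drawMarker(P,(100+201*(i%4),100+201*(i//4)),(0,255,0),cv2.MARKER_CROSS,12,1)
cv2.imwrite("pics/g.png",P[:,:,::-1])
for l in bluelids(f): print(l)
save(g,"e2.png",(255,80,355,170),5)
E
```

```text
(array([0.4574, 0.1933]), 17.8, None, 0, array([170.,   2.]))
(array([0.4624, 0.0881]), 28.1, (-6, -3), 87, array([179.,  86.]))
(array([ 0.4721, -0.0151]), 28.5, (-64, -70), 78, array([190., 163.]))
(array([ 0.4626, -0.1199]), 30.2, (-116, -119), 60, array([188., 231.]))
```

View pics/g.png

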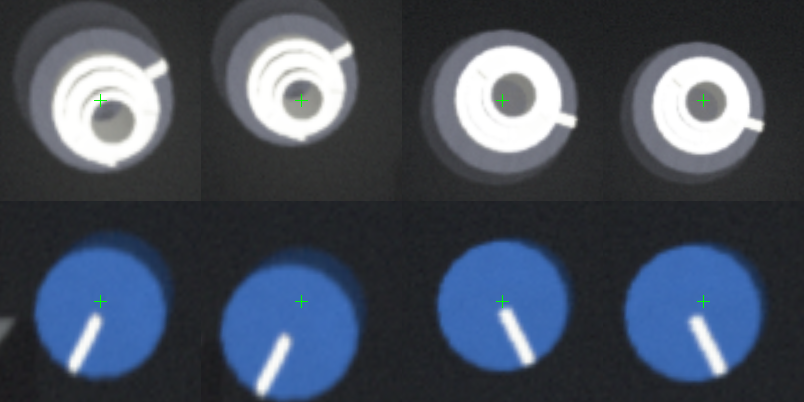

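View pics/e2.png

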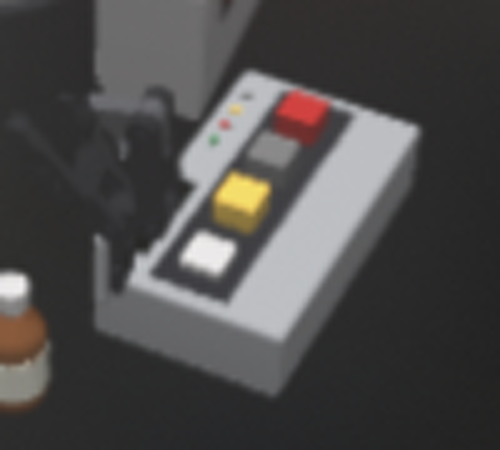

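White is down and red up in the console crop, at (209,253) and (303,110). The rectified tiles give these poses:
- **Pot A:** (0.6227, -0.0725), tick 28°
- **Pot B:** (0.6075, 0.0841), tick -17.5°
- **Pot C:** (0.6468, 0.2606), tick 18.7°
- **L3:** (0.4712, -0.0154), pointer -64.7°
- **L4:** (0.4604, -0.1228), pointer -116°

Next I pick up L3.

Request:
{"op": "step_arm", "data": {
  "commands": [
    [0.01,-0.1,0.05,0,0,0.027,-1],
    [0.0108,-0.176,0.16,0,0,0.0547,-1],
    [0.0108,-0.176,0.28,0,0,0.0547,-1],
    [0.0108,-0.176,0.39,0,0,0.0547,-1],
    [0.0108,-0.176,0.48,0,0,0.0547,-1],
    [0.0108,-0.176,0.512,0,0,0.0547,-1],
    [0.0108,-0.176,0.512,0,0,0.0547,-1],
    [0.0108,-0.176,0.512,0,0,0.0547,0.5],
    [0.0108,-0.176,0.512,0,0,0.0547,0.8],
    [0.0108,-0.176,0.512,0,0,0.0547,1]
  ],
  "newtons": 60
}}

```text
clock: 10.45
tcp_pos: [0.4725, -0.0154, 0.0739]
orientation: [2.569, 1.803, 0.005]
contact_force: [-2.8, 0.8, 11.6]
grip_width: 0.0502
```

```bash
python3 - <<'E'
from h import *
o=readout.get_obs();print(o["tcp_pos"],o["grip_width"],o["contact_force"],o["joints"].round(2))
# to pot B, pointer 5 deg acw of tick
print(to([.6075,.0841,.24],122.5),to([.6075,.0841,.13],122.5))
E
```

```text
[ 0.47247438 -0.0153617   0.07390353] 0.050193021975259836 [-2.81024924  0.80790601 11.63288767] [-0.07  0.52 -0.03  2.19  0.04  0.43 -0.49]
(array([ 0.2792,  0.1877, -0.3311]), np.float64(-0.1455), np.float64(70.13)) (array([ 0.279 ,  0.1868, -0.1112]), np.float64(-0.1455), np.float64(70.13))
```

Request:
{"op": "step_arm", "data": {
  "commands": [
    [0,0,-0.12,0,0,0,1],
    [0.05,0.03,-0.24,0,0,-0.03,1],
    [0.15,0.1,-0.33,0,0,-0.06,1],
    [0.25,0.17,-0.33,0,0,-0.09,1],
    [0.279,0.187,-0.33,0,0,-0.12,1],
    [0.279,0.187,-0.33,0,0,-0.1455,1],
    [0.279,0.187,-0.24,0,0,-0.1455,1],
    [0.279,0.187,-0.16,0,0,-0.1455,1],
    [0.279,0.187,-0.145,0,0,-0.1455,1],
    [0.279,0.187,-0.145,0,0,-0.1455,1]
  ]
}}

```text
clock: 11.7
tcp_pos: [0.6079, 0.0842, 0.1479]
orientation: [1.509, 2.75, 0.003]
contact_force: [0.4, 0.1, -0.4]
grip_width: 0.0501
```

```bash
cat >> h.py <<'E'
def st():
    o=readout.get_obs();x=R.from_rotvec(o["orientation"]).apply([1,0,0]);z=R.from_rotvec(o["orientation"]).apply([0,0,1])
    print("t",o["clock"],"p",o["tcp_pos"].round(4),"az",np.degrees(np.arctan2(x[1],x[0])).round(2),"z",z.round(3),"F",o["contact_force"].round(1),"M",o["moment"].round(2),"w",round(o["grip_width"],4),"j7",o["joints"][6].round(2))
E
python3 - <<'E'
from h import *
st(); f=grab_frame("wrist");save(f,"i.png",s=1.4)
print(to([.6075,.0841,.135],122.5))
E
```

```text
t 11.7 p [0.6079 0.0842 0.1479] az 122.51 z [ 0.005 -0.    -1.   ] F [ 0.4  0.1 -0.4] M [ 0.04  0.   -0.04] w 0.0501 j7 0.17
(array([ 0.0007, -0.002 ,  0.0273]), np.float64(0.0), np.float64(122.51))
```

View pics/i.png

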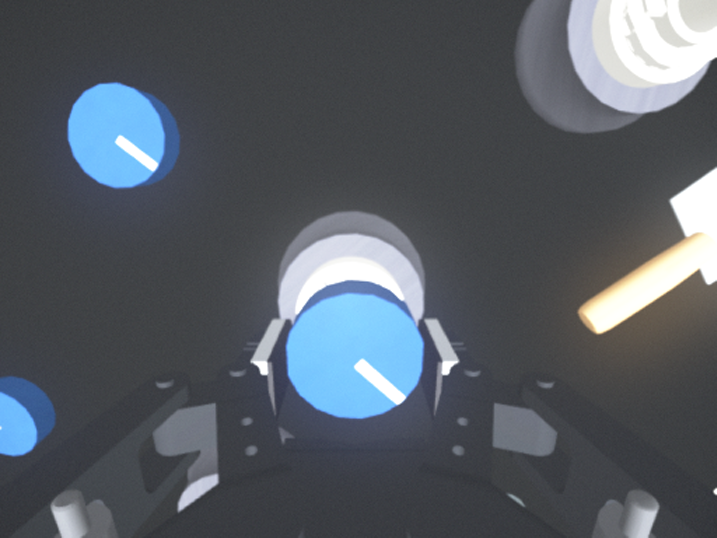

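Request:
{"op": "step_arm", "data": {
  "commands": [
    [0,-0.001,0.01,0,0,0,1],
    [0,-0.001,0.016,0,0,0,1],
    [0,-0.001,0.02,0,0,0,1],
    [0,-0.001,0.022,0,0,0,1],
    [0,-0.001,0.024,0,0,0,1],
    [0,-0.001,0.024,0,0,0,1],
    [0,-0.001,0.024,0,0,0,1],
    [0,-0.001,0.024,0,0,0,1],
    [0,-0.001,0.024,0,0,0,1],
    [0,-0.001,0.024,0,0,0,1]
  ]
}}

```text
clock: 13.0
tcp_pos: [0.6106, 0.0834, 0.1424]
orientation: [1.507, 2.743, 0.009]
contact_force: [-7.1, -4.4, 29.9]
grip_width: 0.0501
```

```bash
python3 - <<'E'
from h import *
st(); print(to([.6075,.0841,.148],122.5))
E
```

```text
t 13.0 p [0.6106 0.0834 0.1424] az 122.43 z [ 0.013 -0.001 -1.   ] F [-7.1 -4.4 29.9] M [-0.8   2.1   0.06] w 0.0501 j7 0.17
(array([ 0.0044, -0.0043, -0.0113]), np.float64(-0.0002), np.float64(122.43))
```

```bash
cat >> h.py <<'E'
def to(p,az=None):
    """full 6 fractions from the present pose to tool at p, vertical, tool x at az deg"""
    o=readout.get_obs();Rm=R.from_rotvec(o["orientation"]);x=Rm.apply([1,0,0])
    if az is None: az=np.degrees(np.arctan2(x[1],x[0]))
    a=np.radians(az);X=np.array([np.cos(a),np.sin(a),0]);Z=np.array([0,0,-1.]);Y=np.cross(Z,X)
    D=R.from_matrix(np.stack([X,Y,Z],1));v=(Rm.inv()*D).as_rotvec()/(2*np.pi)
    return np.r_[Rm.inv().apply(np.array(p)-o["tcp_pos"])/.5,v].round(4).tolist()
E
python3 - <<'E'
from h import *
print(to([.6075,.0841,.148],122.5))
E
```

```text
[0.0044, -0.0043, -0.0113, 0.0017, 0.0012, -0.0002]
```

Request:
{"op": "step_arm", "data": {
  "commands": [
    [0.004,-0.004,-0.011,0.0018,0.001,0,1],
    [0.004,-0.004,-0.011,0.0018,0.001,0,1],
    [0.004,-0.004,-0.011,0.0018,0.001,0,1],
    [0.004,-0.004,-0.011,0.0018,0.001,0,1],
    [0.004,-0.004,-0.011,0.0018,0.001,0,1],
    [0.004,-0.004,-0.011,0.0018,0.001,0,1],
    [0.004,-0.004,-0.011,0.0018,0.001,0,1],
    [0.004,-0.004,-0.011,0.0018,0.001,0,1],
    [0.004,-0.004,-0.011,0.0018,0.001,0,1],
    [0.004,-0.004,-0.011,0.0018,0.001,0,1]
  ]
}}

```text
clock: 14.25
tcp_pos: [0.6077, 0.084, 0.1478]
orientation: [1.512, 2.753, -0.002]
contact_force: [-0.7, 0.2, 0.1]
grip_width: 0.05
```

```bash
cat >> h.py <<'E'
def lidtop(f,x,y,z,half=.04):
    """circle of the blue top face at height z near x,y -> centre, radius mm, pointer deg"""
    im=rect(f,x,y,z,half);hsv=cv2.cvtColor(im,cv2.COLOR_RGB2HSV);N=im.shape[0];mm=2*half*1000/(N-1)
    m=cv2.inRange(hsv,(98,90,40),(125,255,255));v=np.median(hsv[...,2][m>0]) 
    m=((m>0)&(hsv[...,2]>.8*v)).astype(np.uint8)
    m=cv2.morphologyEx(cv2.morphologyEx(m,cv2.MORPH_CLOSE,np.ones((9,9))),cv2.MORPH_OPEN,np.ones((9,9)))
    n,lab,s,_=cv2.connectedComponentsWithStats(m)
    d=[np.inf]+[np.hypot(*(np.argwhere(lab==i).mean(0)-N/2))-s[i,4]/400 for i in range(1,n)];i=int(np.argmin(d))
    cs=max(cv2.findContours((lab==i).astype(np.uint8),cv2.RETR_EXTERNAL,cv2.CHAIN_APPROX_NONE)[0],key=len)
    h=cv2.convexHull(cs);c,rad=cv2.minEnclosingCircle(h);(ex,ey),_,_=cv2.fitEllipse(cs)
    hm=np.zeros_like(m);cv2.fillConvexPoly(hm,h,1)
    w=np.argwhere((cv2.erode(hm,np.ones((5,5)))>0)&(hsv[...,1]<100)&(hsv[...,2]>.9*v))[:,::-1]
    P=lambda q:np.array([x+(q[0]-(N-1)/2)*mm/1e3,y-(q[1]-(N-1)/2)*mm/1e3])
    a=None
    if len(w)>8:
        dd=w.mean(0)-np.array([ex,ey]);a=np.degrees(np.arctan2(-dd[1],dd[0])).round(1)
    return P(c).round(4),P((ex,ey)).round(4),round(rad*mm,1),a
E
python3 - <<'E'
from h import *
st(); f=grab_frame("wrist");o=readout.get_obs();z=o["tcp_pos"][2]-.0739+.018
print(z,lidtop(f,.6075,.0841,z),lidtop(f,.6075,.0841,z+.005),lidtop(f,.6075,.0841,z-.005))
print(lidtop(f,.4625,.0885,.018))
P=[rect(f,.6075,.0841,zz) for zz in(.042,z)];P=np.hstack(P)
for i in(0,1):cv2.drawMarker(P,(100+201*i,100),(0,255,0),cv2.MARKER_CROSS,8,1);
cv2.circle(P,(100,100),72,(255,0,0),1);cv2.circle(P,(301,100),53,(255,0,0),1)
cv2.imwrite("pics/j.png",cv2.resize(P[:,:,::-1],None,fx=1.9,fy=1.9))
E
```

```text
t 14.25 p [0.6077 0.084  0.1478] az 122.44 z [ 0.    -0.002 -1.   ] F [-0.7  0.2  0.1] M [ 0.    0.03 -0.03] w 0.05 j7 0.17
0.09191392604574823 (array([0.609 , 0.0837]), array([0.6082, 0.0837]), 26.1, np.float64(-13.5)) (array([0.6077, 0.0858]), array([0.6068, 0.086 ]), 25.0, np.float64(-13.5)) (array([0.6107, 0.0814]), array([0.6096, 0.0814]), 27.1, np.float64(-13.5))
(array([0.4613, 0.0892]), array([0.4601, 0.0894]), 26.2, np.float64(-7.8))
```

View pics/j.png

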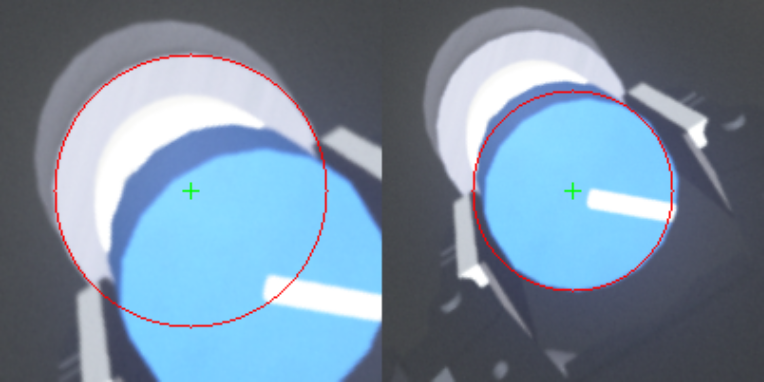

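```bash
python3 - <<'E'
from h import *
print(to([.606,.0847,.1375],121.5))
E
```

```text
[0.0031, -0.0021, 0.0206, -0.0001, 0.0002, 0.0026]
```

Request:
{"op": "step_arm", "data": {
  "commands": [
    [0.003,-0.002,0,0,0,0.0026,1],
    [0.003,-0.002,0.005,0,0,0.0026,1],
    [0.003,-0.002,0.01,0,0,0.0026,1],
    [0.003,-0.002,0.014,0,0,0.0026,1],
    [0.003,-0.002,0.017,0,0,0.0026,1],
    [0.003,-0.002,0.02,0,0,0.0026,1],
    [0.003,-0.002,0.021,0,0,0.0026,1],
    [0.003,-0.002,0.021,0,0,0.0026,1],
    [0.003,-0.002,0.021,0,0,0.0026,1],
    [0.003,-0.002,0.021,0,0,0.0026,1]
  ]
}}

```text
clock: 15.55
tcp_pos: [0.6061, 0.0848, 0.1376]
orientation: [1.535, 2.74, -0.002]
contact_force: [-2.2, -0.2, 3.5]
grip_width: 0.0501
```

```bash
python3 - <<'E'
from h import *
st(); f=grab_frame("wrist");g=grab_frame("side");z=readout.get_obs()["tcp_pos"][2]-.0739+.018
print(z,[lidtop(f,.6075,.0841,z+d) for d in(-.003,0,.003)])
a=f["img"][190:300,170:340];b=g["img"][185:265,165:285]
cv2.imwrite("pics/k.png",np.hstack([cv2.resize(a,(400,260)),cv2.resize(b,(390,260),interpolation=cv2.INTER_CUBIC)])[:,:,::-1])
E
```

```text
t 15.55 p [0.6061 0.0848 0.1376] az 121.5 z [ 0.    -0.002 -1.   ] F [-2.2 -0.2  3.5] M [-0.04  0.39 -0.02] w 0.0501 j7 0.15
0.081607106286694 [(array([0.6082, 0.0832]), array([0.6074, 0.0831]), 26.8, np.float64(-14.3)), (array([0.6074, 0.0845]), array([0.6066, 0.0845]), 26.1, np.float64(-14.4)), (array([0.6069, 0.0857]), array([0.6057, 0.0859]), 25.4, np.float64(-14.3))]
```

View pics/k.png

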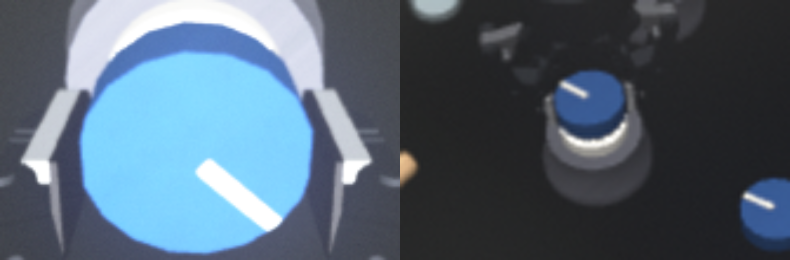

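Lid rests on its lugs: TCP 0.1376, push 3.5 N. I'll start turning clockwise.

Request:
{"op": "step_arm", "data": {
  "commands": [
    [0,0.0005,0,0,0,0.02,1],
    [0,0.0009,0,0,0,0.04,1],
    [0,0.0012,0.001,0,0,0.055,1],
    [0,0.0014,0.002,0,0,0.07,1],
    [0,0.0016,0.003,0,0,0.085,1],
    [0,0.0018,0.004,0,0,0.097,1],
    [0,0.0018,0.004,0,0,0.097,1],
    [0,0.0018,0.004,0,0,0.097,1],
    [0,0.0018,0.004,0,0,0.097,1],
    [0,0.0018,0.004,0,0,0.097,1]
  ]
}}

```text
clock: 16.9
tcp_pos: [0.606, 0.0842, 0.1347]
orientation: [2.286, 2.154, -0.006]
contact_force: [-2.4, -4.5, -4.5]
grip_width: 0.0501
```

```bash
python3 - <<'E'
from h import *
st()
E
```

```text
t 16.9 p [0.606  0.0842 0.1347] az 86.6 z [-0.002 -0.003 -1.   ] F [-2.4 -4.5 -4.5] M [-1.06  0.61  0.01] w 0.0501 j7 -0.35
```

Request:
{"op": "step_arm", "data": {
  "commands": [
    [-0.001,0.0005,0.001,0,0,0.014,1],
    [-0.001,0.0005,0.0025,0,0,0.028,1],
    [-0.001,0.0005,0.004,0,0,0.042,1],
    [-0.001,0.001,0.0055,0,0,0.056,1],
    [-0.001,0.001,0.007,0,0,0.07,1],
    [-0.001,0.001,0.008,0,0,0.085,1],
    [-0.001,0.001,0.008,0,0,0.1,1],
    [-0.001,0.001,0.008,0,0,0.111,1],
    [-0.001,0.001,0.008,0,0,0.111,1],
    [-0.001,0.001,0.008,0,0,0.111,1]
  ]
}}

```text
clock: 18.15
tcp_pos: [0.6064, 0.0843, 0.1308]
orientation: [2.882, 1.247, -0.005]
contact_force: [-4.0, -0.6, 0.9]
grip_width: 0.0501
```

```bash
python3 - <<'E'
from h import *
st();f=grab_frame("wrist");z=readout.get_obs()["tcp_pos"][2]-.0739+.018
for d in(-.003,0,.003): print(lidtop(f,.6075,.0841,z+d))
E
```

```text
t 18.15 p [0.6064 0.0843 0.1308] az 46.82 z [-0.002 -0.003 -1.   ] F [-4.  -0.6  0.9] M [-0.61  0.83  0.96] w 0.0501 j7 -0.92
(array([0.6205, 0.0995]), array([0.6217, 0.1008]), 18.2, np.float64(-94.9))
(array([0.6211, 0.0993]), array([0.6219, 0.1002]), 18.7, np.float64(-63.6))
(array([0.6221, 0.1013]), array([0.6233, 0.1027]), 16.9, np.float64(-99.2))
```

Request:
{"op": "step_arm", "data": {
  "commands": [
    [0,0,0,0,0,0,-1],
    [0,0,0,0,0,0,-1],
    [0,0,0,0,0,0,-1],
    [0,0,-0.1,0,0,0,-1],
    [0,0,-0.2,0,0,-0.03,-1],
    [-0.05,-0.06,-0.32,0,0,-0.06,-1],
    [-0.095,-0.119,-0.34,0,0,-0.09,-1],
    [-0.095,-0.119,-0.34,0,0,-0.12,-1],
    [-0.095,-0.119,-0.34,0,0,-0.12,-1],
    [-0.095,-0.119,-0.34,0,0,-0.12,-1]
  ]
}}

```text
clock: 19.45
tcp_pos: [0.5312, 0.0906, 0.3008]
orientation: [2.226, 2.216, -0.005]
contact_force: [0.4, 0.1, -0.4]
grip_width: 0.0853
```

```bash
python3 - <<'E'
from h import *
st();f=grab_frame("wrist")
for z in(.069,.072,.075,.078,.081): print(z,lidtop(f,.6075,.0841,z))
for p in((.461,.0891),(.4535,.2165),(.4604,-.1228)): print(lidtop(f,*p,.018))
print([ (l[0],l[2]) for l in bluelids(f)])
E
```

```text
t 19.45 p [0.5312 0.0906 0.3008] az 89.74 z [-0.002 -0.002 -1.   ] F [ 0.4  0.1 -0.4] M [ 0.05  0.01 -0.04] w 0.0853 j7 -0.3
0.069 (array([0.6084, 0.0822]), array([0.6083, 0.0834]), 26.6, np.float64(-80.3))
0.072 (array([0.6078, 0.0829]), array([0.6075, 0.0842]), 26.3, np.float64(-80.4))
0.075 (array([0.6071, 0.0836]), array([0.6068, 0.085 ]), 26.1, np.float64(-80.3))
0.078 (array([0.6063, 0.0845]), array([0.606 , 0.0857]), 25.8, np.float64(-80.5))
0.081 (array([0.6056, 0.0852]), array([0.6053, 0.0865]), 25.6, np.float64(-80.3))
(array([0.4613, 0.089 ]), array([0.4599, 0.0893]), 25.6, np.float64(-7.5))
(array([0.4523, 0.2178]), array([0.4525, 0.2164]), 25.6, np.float64(98.3))
(array([ 0.4604, -0.1221]), array([ 0.4599, -0.1181]), 25.5, np.float64(-108.3))
[(array([0.4532, 0.2166]), (97, 101)), (array([0.4622, 0.0898]), (-6, -11)), (array([0.6199, 0.0695]), (-95, -75)), (array([ 0.4601, -0.1157]), (-121, -107))]
```

```bash
python3 - <<'E'
from h import *
print(to([.461,.0885,.0745],98))
E
```

```text
[-0.0036, -0.1392, 0.4526, -0.0004, 0.0004, -0.0228]
```

Request:
{"op": "step_arm", "data": {
  "commands": [
    [-0.0036,-0.07,0.08,-0.0004,0.0004,-0.0228,-1],
    [-0.0036,-0.139,0.18,-0.0004,0.0004,-0.0228,-1],
    [-0.0036,-0.139,0.3,-0.0004,0.0004,-0.0228,-1],
    [-0.0036,-0.139,0.4,-0.0004,0.0004,-0.0228,-1],
    [-0.0036,-0.139,0.45,-0.0004,0.0004,-0.0228,-1],
    [-0.0036,-0.139,0.4526,-0.0004,0.0004,-0.0228,-1],
    [-0.0036,-0.139,0.4526,-0.0004,0.0004,-0.0228,-1],
    [-0.0036,-0.139,0.4526,-0.0004,0.0004,-0.0228,0.5],
    [-0.0036,-0.139,0.4526,-0.0004,0.0004,-0.0228,0.8],
    [-0.0036,-0.139,0.4526,-0.0004,0.0004,-0.0228,1]
  ]
}}

```text
clock: 20.75
tcp_pos: [0.4617, 0.0886, 0.0759]
orientation: [2.061, 2.37, 0.002]
contact_force: [-2.0, -0.1, 11.5]
grip_width: 0.0502
```

```bash
python3 - <<'E'
from h import *
st();f=grab_frame("wrist");p=readout.get_obs()["tcp_pos"]
print(lidtop(f,p[0],p[1],.018), lidtop(f,.4604,-.1228,.018))
print(to([.6227,-.0725,.24],138),to([.6227,-.0725,.15],138))
E
```

```text
t 20.75 p [0.4617 0.0886 0.0759] az 97.96 z [ 0.001  0.001 -1.   ] F [-2.  -0.1 11.5] M [-0.09  0.52  0.06] w 0.0502 j7 -0.25
(array([0.4775, 0.0721]), array([0.4766, 0.0723]), 11.0, None) (array([ 0.4604, -0.1228]), array([ 0.4604, -0.1228]), 56.6, None)
[-0.3637, 0.2747, -0.3279, 0.0003, 0.0, -0.1112] [-0.3638, 0.2745, -0.1479, 0.0003, 0.0, -0.1112]
  return _methods._mean(a, axis=axis, dtype=dtype,
  ret = ret.dtype.type(ret / rcount)
```

Request:
{"op": "step_arm", "data": {
  "commands": [
    [0,0,-0.12,0,0,0,1],
    [-0.03,0.02,-0.24,0,0,-0.02,1],
    [-0.12,0.09,-0.33,0,0,-0.045,1],
    [-0.22,0.165,-0.33,0,0,-0.07,1],
    [-0.32,0.24,-0.33,0,0,-0.09,1],
    [-0.364,0.2746,-0.33,0,0,-0.1112,1],
    [-0.364,0.2746,-0.24,0,0,-0.1112,1],
    [-0.364,0.2746,-0.17,0,0,-0.1112,1],
    [-0.364,0.2746,-0.15,0,0,-0.1112,1],
    [-0.364,0.2746,-0.15,0,0,-0.1112,1]
  ]
}}

```text
clock: 22.05
tcp_pos: [0.6228, -0.0725, 0.1514]
orientation: [1.125, 2.932, 0.002]
contact_force: [-0.7, -0.3, 0.1]
grip_width: 0.0498
```

```bash
cat >> h.py <<'E'
def held(off,name=None,pot=None):
    """offset of held lid's centre from TCP in tool axes (mm) and picture relative to pot"""
    st();f=grab_frame("wrist");o=readout.get_obs();p=o["tcp_pos"];z=p[2]-off+.018;x=R.from_rotvec(o["orientation"]).apply([1,0,0]);y=R.from_rotvec(o["orientation"]).apply([0,1,0])
    c,e,rad,a=lidtop(f,p[0],p[1],z)
    for q in(c,e):
        d=(q-p[:2])*1e3;print("held",q,"tool off mm",round(float(d@x[:2]),2),round(float(d@y[:2]),2),rad,a)
    if name:
        P=np.hstack([rect(f,*pot,.042),rect(f,p[0],p[1],z)])
        cv2.circle(P,(100,100),72,(255,0,0),1);cv2.circle(P,(301,100),53,(255,0,0),1)
        cv2.imwrite("pics/"+name,cv2.resize(P[:,:,::-1],None,fx=1.9,fy=1.9))
E
python3 - <<'E'
from h import *
held(.0759,"l.png",(.6227,-.0725))
E
```

```text
t 22.05 p [ 0.6228 -0.0725  0.1514] az 138.0 z [ 0.001  0.001 -1.   ] F [-0.7 -0.3  0.1] M [-0.02 -0.05  0.04] w 0.0498 j7 0.77
held [ 0.6446 -0.0814] tool off mm -21.65 7.59 3.7 None
held [ 0.6446 -0.0813] tool off mm -21.59 7.66 3.7 None
```

View pics/l.png

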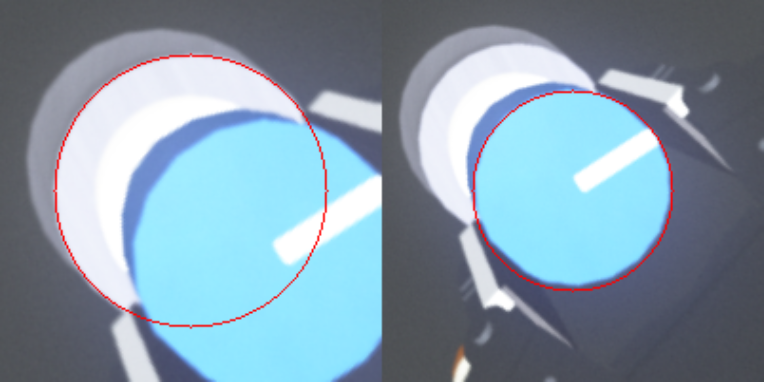

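Request:
{"op": "step_arm", "data": {
  "commands": [
    [0,0,0.008,0,0,0,1],
    [0,0,0.015,0,0,0,1],
    [0,0,0.019,0,0,0,1],
    [0,0,0.022,0,0,0,1],
    [0,0,0.024,0,0,0,1],
    [0,0,0.025,0,0,0,1],
    [0,0,0.025,0,0,0,1],
    [0,0,0.025,0,0,0,1],
    [0,0,0.025,0,0,0,1],
    [0,0,0.025,0,0,0,1]
  ]
}}

```text
clock: 23.35
tcp_pos: [0.6238, -0.0727, 0.1415]
orientation: [1.125, 2.929, 0.002]
contact_force: [-4.4, -0.3, 13.0]
grip_width: 0.0502
```

```bash
sed -i 's/(98,90,40),(125/(88,60,40),(125/' h.py; python3 - <<'E'
from h import *
st()
E
```

```text
t 23.35 p [ 0.6238 -0.0727  0.1415] az 137.99 z [ 0.004  0.    -1.   ] F [-4.4 -0.3 13. ] M [-0.05  0.85  0.06] w 0.0502 j7 0.76
```

```bash
python3 - <<'E'
from h import *
print(to([.6227,-.0725,.1405],133))
E
```

```text
[0.0018, -0.0012, 0.002, 0.0005, 0.0004, 0.0139]
```

Request:
{"op": "step_arm", "data": {
  "commands": [
    [0.0018,-0.0013,0.002,0.0004,0.0004,0.005,1],
    [0.0018,-0.0013,0.002,0.0004,0.0004,0.01,1],
    [0.0018,-0.0013,0.002,0.0004,0.0004,0.014,1],
    [0.0018,-0.0013,0.002,0.0004,0.0004,0.014,1],
    [0.0018,-0.0013,0.002,0.0004,0.0004,0.014,1],
    [0.0018,-0.0013,0.002,0.0004,0.0004,0.014,1],
    [0.0018,-0.0013,0.002,0.0004,0.0004,0.014,1],
    [0.0018,-0.0013,0.002,0.0004,0.0004,0.014,1],
    [0.0018,-0.0013,0.002,0.0004,0.0004,0.014,1],
    [0.0018,-0.0013,0.002,0.0004,0.0004,0.014,1]
  ]
}}

```text
clock: 24.6
tcp_pos: [0.6241, -0.0718, 0.142]
orientation: [1.252, 2.878, 0.003]
contact_force: [-0.0, 1.9, 6.7]
grip_width: 0.0501
```

```bash
python3 - <<'E'
from h import *
held(.0759)
E
```

```text
t 24.6 p [ 0.6241 -0.0718  0.142 ] az 132.98 z [ 0.004  0.001 -1.   ] F [-0.   1.9  6.7] M [ 0.3  -0.01  0.05] w 0.0501 j7 0.69
held [ 0.6237 -0.0698] tool off mm 1.72 1.15 28.2 82.0
held [ 0.6229 -0.0704] tool off mm 1.83 0.15 28.2 82.0
```

Request:
{"op": "step_arm", "data": {
  "commands": [
    [0.002,-0.002,0.001,0.0004,0.0004,0.02,1],
    [0.002,-0.002,0.001,0.0004,0.0004,0.04,1],
    [0.002,-0.002,0.001,0.0004,0.0004,0.06,1],
    [0.002,-0.002,0.001,0.0004,0.0004,0.08,1],
    [0.002,-0.002,0.001,0.0004,0.0004,0.097,1],
    [0.002,-0.002,0.001,0.0004,0.0004,0.097,1],
    [0.002,-0.002,0.001,0.0004,0.0004,0.097,1],
    [0.002,-0.002,0.001,0.0004,0.0004,0.097,1],
    [0.002,-0.002,0.001,0.0004,0.0004,0.097,1],
    [0.002,-0.002,0.001,0.0004,0.0004,0.097,1]
  ]
}}

```text
clock: 25.9
tcp_pos: [0.6225, -0.0713, 0.1397]
orientation: [-2.057, -2.372, -0.002]
contact_force: [5.2, 0.2, -13.3]
grip_width: 0.0497
```

```bash
python3 - <<'E'
from h import *
held(.0759)
E
```

```text
t 25.9 p [ 0.6225 -0.0713  0.1397] az 98.13 z [-0.     0.002 -1.   ] F [  5.2   0.2 -13.3] M [-0.01 -0.9   0.14] w 0.0497 j7 0.19
held [ 0.6235 -0.0681] tool off mm 3.0 1.47 28.2 -15.9
held [ 0.6223 -0.0681] tool off mm 3.17 0.28 28.2 -15.9
```

It caught: the thread is pulling the tool down. I'll keep turning and follow it down.

Request:
{"op": "step_arm", "data": {
  "commands": [
    [0,-0.001,0.002,0,0,0.012,1],
    [0,-0.001,0.0035,0,0,0.024,1],
    [0,-0.001,0.005,0,0,0.036,1],
    [0,-0.001,0.0065,0,0,0.048,1],
    [0,-0.001,0.008,0,0,0.06,1],
    [0,-0.001,0.0085,0,0,0.075,1],
    [0,-0.001,0.0085,0,0,0.09,1],
    [0,-0.001,0.0085,0,0,0.1,1],
    [0,-0.001,0.0085,0,0,0.1,1],
    [0,-0.001,0.0085,0,0,0.1,1]
  ]
}}

```text
clock: 27.2
tcp_pos: [0.6236, -0.071, 0.1359]
orientation: [2.689, 1.624, 0.006]
contact_force: [5.7, -0.8, -2.1]
grip_width: 0.0503
```

```bash
python3 - <<'E'
from h import *
held(.0787);
E
```

```text
t 27.2 p [ 0.6236 -0.071   0.1359] az 62.24 z [ 0.003  0.002 -1.   ] F [ 5.7 -0.8 -2.1] M [-0.01 -0.83  0.28] w 0.0503 j7 -0.33
held [ 0.6248 -0.0712] tool off mm 0.37 1.18 27.6 -37.4
held [ 0.6239 -0.0705] tool off mm 0.57 0.06 27.6 -37.4
```

Request:
{"op": "step_arm", "data": {
  "commands": [
    [0,0,0,0,0,0,-1],
    [0,0,0,0,0,0,-1],
    [0,0,0,0,0,0,-1],
    [0,0,-0.1,0,0,0,-1],
    [0,0,-0.2,0,0,-0.02,-1],
    [0.07,-0.12,-0.32,0,0,-0.04,-1],
    [0.145,-0.24,-0.33,0,0,-0.06,-1],
    [0.145,-0.243,-0.33,0,0,-0.077,-1],
    [0.145,-0.243,-0.33,0,0,-0.077,-1],
    [0.145,-0.243,-0.33,0,0,-0.077,-1]
  ]
}}

```text
clock: 28.5
tcp_pos: [0.5494, 0.0483, 0.3005]
orientation: [2.223, 2.218, 0.004]
contact_force: [-0.3, -1.1, -0.2]
grip_width: 0.0857
```

```bash
python3 - <<'E'
from h import *
st();f=grab_frame("wrist");g=grab_frame("side");s=grab_frame("scene")
for n,p in(("A",(.6227,-.0725)),("B",(.6075,.0841))):
    for z in(.069,.075,.081): print(n,z,[ [*lidtop(h,*p,z)[i] if i<2 else lidtop(h,*p,z)[i] for i in(1,)] +[lidtop(h,*p,z)[3]] for h in(f,g,s)])
for p in((.4535,.2165),(.4604,-.1228)): print(lidtop(f,*p,.018),lidtop(g,*p,.018))
print([(l[0],l[1],l[2]) for l in bluelids(f)])
a=f["img"];cv2.imwrite("pics/m.png",np.hstack([cv2.resize(a[60:330,150:430],(420,405)),cv2.resize(g["img"][150:270,170:290],(375,405),interpolation=cv2.INTER_CUBIC)])[:,:,::-1])
E
```

```text
File "<stdin>", line 4
    for z in(.069,.075,.081): print(n,z,[ [*lidtop(h,*p,z)[i] if i<2 else lidtop(h,*p,z)[i] for i in(1,)] +[lidtop(h,*p,z)[3]] for h in(f,g,s)])
                                           ^^^^^^^^^^^^^^^^^^^^^^^^^^^^^^^^^^^^^^^^^^^^^^^^
SyntaxError: iterable unpacking cannot be used in comprehension
```

```bash
sed -i 's/(88,60,40),(125/(94,80,40),(125/' h.py; python3 - <<'E'
from h import *
st();f=grab_frame("wrist");g=grab_frame("side");s=grab_frame("scene")
for n,p in(("A",(.6227,-.0725)),("B",(.6075,.0841))):
    for z in(.069,.075,.081): print(n,z,*[(L[1].tolist(),L[2],L[3]) for L in (lidtop(h,*p,z) for h in(f,g,s))])
for p in((.4535,.2165),(.4604,-.1228)): print(lidtop(f,*p,.018),lidtop(g,*p,.018))
print([(l[0],l[1],l[2]) for l in bluelids(f)])
a=f["img"];cv2.imwrite("pics/m.png",np.hstack([cv2.resize(a[60:330,150:430],(420,405)),cv2.resize(g["img"][150:270,170:290],(375,405),interpolation=cv2.INTER_CUBIC)])[:,:,::-1])
E
```

```text
t 28.5 p [0.5494 0.0483 0.3005] az 89.87 z [ 0.003  0.001 -1.   ] F [-0.3 -1.1 -0.2] M [-0.01 -0.05  0.03] w 0.0857 j7 -0.17
A 0.069 ([0.6278, -0.076], 28.1, np.float64(-34.0)) ([0.6288, -0.079], 28.0, np.float64(-33.9)) ([0.6174, -0.0658], 31.3, np.float64(-35.9))
A 0.075 ([0.6263, -0.0722], 27.6, np.float64(-33.9)) ([0.6265, -0.0741], 27.8, np.float64(-34.0)) ([0.6222, -0.0693], 31.2, np.float64(-36.0))
A 0.081 ([0.6247, -0.0684], 27.0, np.float64(-34.0)) ([0.6242, -0.0692], 27.6, np.float64(-33.8)) ([0.6271, -0.0728], 31.1, np.float64(-35.9))
B 0.069 ([0.608, 0.084], 26.8, np.float64(-80.2)) ([0.6086, 0.0803], 26.3, np.float64(-81.2)) ([0.6033, 0.0874], 31.7, np.float64(-93.6))
B 0.075 ([0.6068, 0.0847], 26.3, np.float64(-80.3)) ([0.6064, 0.084], 26.1, np.float64(-81.1)) ([0.6083, 0.0829], 31.4, np.float64(-93.6))
B 0.081 ([0.6057, 0.0853], 25.8, np.float64(-80.4)) ([0.6043, 0.0878], 25.8, np.float64(-81.3)) ([0.6132, 0.0786], 31.1, np.float64(-93.6))
(array([0.4525, 0.2175]), array([0.4526, 0.2162]), 25.7, np.float64(98.4)) (array([0.4512, 0.217 ]), array([0.4515, 0.2156]), 25.6, np.float64(97.0))
(array([ 0.4605, -0.1223]), array([ 0.461 , -0.1211]), 25.7, np.float64(-116.2)) (array([ 0.4597, -0.1239]), array([ 0.4603, -0.1226]), 26.0, np.float64(-115.0))
[(array([0.4539, 0.216 ]), 28.9, (97, 103)), (array([0.617, 0.076]), 32.0, (-70, -76)), (array([ 0.6377, -0.1065]), 36.4, (-37, -30)), (array([ 0.462 , -0.1178]), 32.0, (-116, -115))]
```

View pics/m.png

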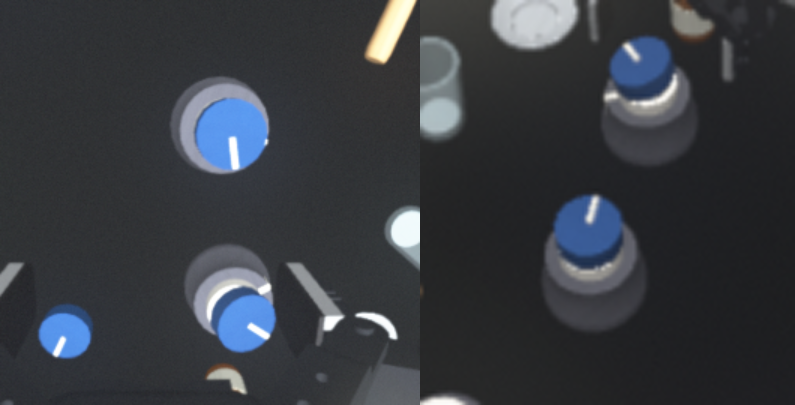

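The lid on pot A sits high and tilted in the side view, at (643,70) in that crop, so it is a wrong lid that jammed. The lid on pot B at (588,228) looks level and home. I'll re-grip A's lid, back it off to the tick and lift it.

```bash
python3 - <<'E'
from h import *
print(to([.6236,-.071,.137],62.2),to([.6236,-.071,.2],62.2))
E
```

```text
[-0.2377, 0.1481, 0.3267, 0.0003, -0.0002, 0.0767] [-0.2375, 0.1484, 0.2007, 0.0003, -0.0002, 0.0767]
```

Request:
{"op": "step_arm", "data": {
  "commands": [
    [-0.1,0.06,0.03,0,0,0.025,-1],
    [-0.2,0.12,0.1,0,0,0.05,-1],
    [-0.2376,0.148,0.17,0.0003,-0.0002,0.0767,-1],
    [-0.2376,0.148,0.25,0.0003,-0.0002,0.0767,-1],
    [-0.2376,0.148,0.31,0.0003,-0.0002,0.0767,-1],
    [-0.2376,0.148,0.3267,0.0003,-0.0002,0.0767,-1],
    [-0.2376,0.148,0.3267,0.0003,-0.0002,0.0767,-1],
    [-0.2376,0.148,0.3267,0.0003,-0.0002,0.0767,0.5],
    [-0.2376,0.148,0.3267,0.0003,-0.0002,0.0767,0.8],
    [-0.2376,0.148,0.3267,0.0003,-0.0002,0.0767,1]
  ]
}}

```text
clock: 29.9
tcp_pos: [0.6246, -0.0713, 0.139]
orientation: [2.689, 1.621, 0.004]
contact_force: [-1.2, -0.7, 6.1]
grip_width: 0.0499
```

```bash
python3 - <<'E'
from h import *
st()
E
```

```text
t 29.9 p [ 0.6246 -0.0713  0.139 ] az 62.18 z [ 0.003 -0.    -1.   ] F [-1.2 -0.7  6.1] M [-0.18  0.25 -0.02] w 0.0499 j7 -0.33
```

Request:
{"op": "step_arm", "data": {
  "commands": [
    [0,0,-0.003,0,0,0,1],
    [0,0,-0.004,0,0,-0.025,1],
    [0,0,-0.006,0,0,-0.05,1],
    [0,0,-0.008,0,0,-0.075,1],
    [0,0,-0.01,0,0,-0.1,1],
    [0,0,-0.012,0,0,-0.125,1],
    [0,0,-0.012,0,0,-0.15,1],
    [0,0,-0.012,0,0,-0.175,1],
    [0,0,-0.012,0,0,-0.199,1],
    [0,0,-0.012,0,0,-0.199,1]
  ]
}}

```text
clock: 31.15
tcp_pos: [0.6246, -0.0708, 0.1454]
orientation: [1.233, 2.887, 0.004]
contact_force: [-0.6, 1.4, 0.8]
grip_width: 0.0495
```

```bash
python3 - <<'E'
from h import *
held(.0787)
E
```

```text
t 31.15 p [ 0.6246 -0.0708  0.1454] az 133.76 z [ 0.004  0.001 -1.   ] F [-0.6  1.4  0.8] M [0.39 0.14 0.01] w 0.0495 j7 0.7
held [ 0.6247 -0.0707] tool off mm 0.01 0.24 28.5 115.8
held [ 0.6246 -0.0709] tool off mm -0.06 0.03 28.5 115.8
```

```bash
python3 - <<'E'
from h import *
print(to([.53,.16,.25],128.7),to([.53,.16,.081],128.7))
E
```

```text
[0.4642, 0.1826, -0.2097, 0.0005, 0.0003, 0.0138] [0.4648, 0.1816, 0.1283, 0.0005, 0.0003, 0.0138]
```

Request:
{"op": "step_arm", "data": {
  "commands": [
    [0,0,-0.05,0,0,0,1],
    [0,0,-0.15,0.0005,0.0003,0.0138,1],
    [0.1,0.04,-0.21,0.0005,0.0003,0.0138,1],
    [0.22,0.085,-0.21,0.0005,0.0003,0.0138,1],
    [0.34,0.133,-0.18,0.0005,0.0003,0.0138,1],
    [0.44,0.172,-0.1,0.0005,0.0003,0.0138,1],
    [0.4648,0.182,0,0.0005,0.0003,0.0138,1],
    [0.4648,0.182,0.1,0.0005,0.0003,0.0138,1],
    [0.4648,0.182,0.125,0.0005,0.0003,0.0138,1],
    [0.4648,0.182,0.1283,0.0005,0.0003,0.0138,1]
  ]
}}

```text
clock: 32.45
tcp_pos: [0.5306, 0.1595, 0.0814]
orientation: [1.365, 2.83, -0.002]
contact_force: [-0.8, 0.9, 1.9]
grip_width: 0.0497
```

```bash
python3 - <<'E'
from h import *
st();print(to([.53,.16,.0752],128.7)); print(to([.6468,.2606,.24],128.7))
E
```

```text
t 32.45 p [0.5306 0.1595 0.0814] az 128.51 z [-0.    -0.001 -1.   ] F [-0.8  0.9  1.9] M [-0.07  0.26 -0.04] w 0.0497 j7 0.13
[0.0015, -0.0002, 0.0124, -0.0002, 0.0001, -0.0005]
[0.0133, 0.3075, -0.3175, -0.0002, 0.0001, -0.0005]
```

Request:
{"op": "step_arm", "data": {
  "commands": [
    [0,0,0,0,0,0,-1],
    [0,0,0,0,0,0,-1],
    [0,0,0,0,0,0,-1],
    [0,0,0.0124,0,0,0,-1],
    [0,0,0.0124,0,0,0,-1],
    [0,0,0.0124,0,0,0,-0.2],
    [0,0,0.0124,0,0,0,0.5],
    [0,0,0.0124,0,0,0,0.8],
    [0,0,0.0124,0,0,0,1],
    [0,0,0.0124,0,0,0,1]
  ]
}}

```text
clock: 33.7
tcp_pos: [0.5307, 0.1595, 0.0758]
orientation: [1.364, 2.829, -0.002]
contact_force: [-2.1, -0.3, 6.0]
grip_width: 0.0501
```

```bash
python3 - <<'E'
from h import *
held(.0765);print(to([.6468,.2606,.24],128.7),to([.6468,.2606,.152],128.7))
E
```

```text
t 33.7 p [0.5307 0.1595 0.0758] az 128.51 z [-0.    -0.001 -1.   ] F [-2.1 -0.3  6. ] M [-0.17  0.42  0.  ] w 0.0501 j7 0.13
held [0.5313 0.1599] tool off mm -0.13 0.72 28.2 20.6
held [0.5309 0.159 ] tool off mm -0.59 -0.15 28.2 20.6
[0.0132, 0.3074, -0.3287, -0.0001, 0.0001, -0.0005] [0.0134, 0.3075, -0.1527, -0.0001, 0.0001, -0.0005]
```

Request:
{"op": "step_arm", "data": {
  "commands": [
    [0,0,-0.12,0,0,0,1],
    [0,0.03,-0.24,0,0,0,1],
    [0.005,0.12,-0.32,0,0,0,1],
    [0.01,0.24,-0.32,0,0,0,1],
    [0.013,0.3075,-0.29,0,0,0,1],
    [0.0134,0.3075,-0.22,0,0,0,1],
    [0.0134,0.3075,-0.16,0,0,0,1],
    [0.0134,0.3075,-0.14,0,0,0,1],
    [0.0134,0.3075,-0.13,0,0,0,1],
    [0.0134,0.3075,-0.128,0,0,0,1]
  ]
}}

```text
clock: 35.0
tcp_pos: [0.646, 0.2605, 0.1415]
orientation: [-1.365, -2.829, 0.004]
contact_force: [-7.7, -2.7, 10.5]
grip_width: 0.0503
```

```bash
python3 - <<'E'
from h import *
st();print(to([.6468,.2606,.1385],128.7))
E
```

```text
t 35.0 p [0.646  0.2605 0.1415] az 128.5 z [-0.002 -0.002 -1.   ] F [-7.7 -2.7 10.5] M [-0.71  1.62 -0.16] w 0.0503 j7 0.1
[-0.0008, 0.0014, 0.006, -0.0004, 0.0, -0.0006]
```

```bash
python3 - <<'E'
from h import *
print(to([.6448,.2600,.1435],128.7),to([.6448,.2600,.139],128.7))
E
```

```text
[0.0008, -0.0025, -0.0039, -0.0004, 0.0, -0.0006] [0.0008, -0.0024, 0.0051, -0.0004, 0.0, -0.0006]
```

Request:
{"op": "step_arm", "data": {
  "commands": [
    [0,0,-0.004,0,0,0,1],
    [0.0008,-0.0025,-0.004,-0.0004,0,0,1],
    [0.0008,-0.0025,-0.004,-0.0004,0,0,1],
    [0.0008,-0.0025,-0.002,-0.0004,0,0,1],
    [0.0008,-0.0025,0,-0.0004,0,0,1],
    [0.0008,-0.0025,0.002,-0.0004,0,0,1],
    [0.0008,-0.0025,0.004,-0.0004,0,0,1],
    [0.0008,-0.0025,0.005,-0.0004,0,0,1],
    [0.0008,-0.0025,0.005,-0.0004,0,0,1],
    [0.0008,-0.0025,0.005,-0.0004,0,0,1]
  ]
}}

```text
clock: 36.25
tcp_pos: [0.645, 0.2605, 0.1412]
orientation: [1.365, 2.829, 0.001]
contact_force: [-5.8, -1.8, 14.3]
grip_width: 0.0502
```

```bash
python3 - <<'E'
from h import *
st();f=grab_frame("wrist");o=readout.get_obs();p=o["tcp_pos"];z=p[2]-.0758+.018
P=np.hstack([rect(f,.6468,.2606,.042),rect(f,p[0],p[1],z)])
cv2.circle(P,(100,100),72,(255,0,0),1);cv2.circle(P,(301,100),53,(255,0,0),1)
g=grab_frame("side");cv2.imwrite("pics/n.png",np.hstack([cv2.resize(P,None,fx=1.5,fy=1.5),cv2.resize(g["img"][235:335,125:187],(187,302),interpolation=cv2.INTER_CUBIC)[:301] if 0 else cv2.resize(g["img"][240:325,130:200],(190,302),interpolation=cv2.INTER_CUBIC)])[:,:,::-1]) if 0 else cv2.imwrite("pics/n.png",np.hstack([cv2.resize(P,(600,300)),cv2.resize(g["img"][240:320,130:183],(199,300),interpolation=cv2.INTER_CUBIC)])[:,:,::-1])
E
```

```text
t 36.25 p [0.645  0.2605 0.1412] az 128.49 z [ 0.001  0.    -1.   ] F [-5.8 -1.8 14.3] M [-0.51  0.94 -0.14] w 0.0502 j7 0.1
```

View pics/n.png

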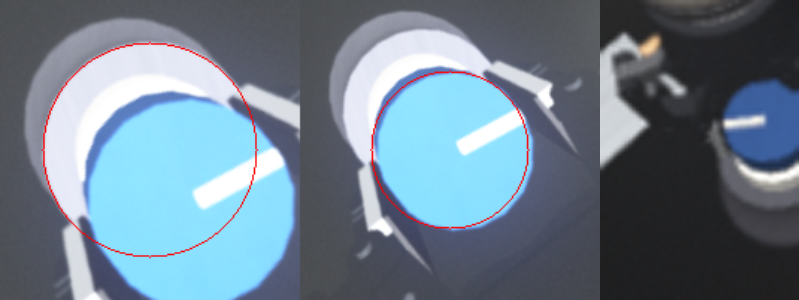

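```bash
python3 - <<'E'
from h import *
print(to([.646,.2603,.1405],94))
E
```

```text
[-0.0015, 0.0013, 0.0014, 0.0002, 0.0, 0.0958]
```

Request:
{"op": "step_arm", "data": {
  "commands": [
    [-0.0015,0.0013,0,0.0002,0,0.016,1],
    [-0.0015,0.0013,0.001,0.0002,0,0.032,1],
    [-0.0015,0.0013,0.001,0.0002,0,0.048,1],
    [-0.0015,0.0013,0.001,0.0002,0,0.064,1],
    [-0.0015,0.0013,0.001,0.0002,0,0.08,1],
    [-0.0015,0.0013,0.001,0.0002,0,0.0958,1],
    [-0.0015,0.0013,0.001,0.0002,0,0.0958,1],
    [-0.0015,0.0013,0.001,0.0002,0,0.0958,1],
    [-0.0015,0.0013,0.001,0.0002,0,0.0958,1],
    [-0.0015,0.0013,0.001,0.0002,0,0.0958,1]
  ]
}}

```text
clock: 37.6
tcp_pos: [0.646, 0.2634, 0.1403]
orientation: [-2.139, -2.299, -0.006]
contact_force: [2.6, 5.8, -4.8]
grip_width: 0.0498
```

```bash
python3 - <<'E'
from h import *
st();print(to([.646,.2603,.1365],55))
E
```

```text
t 37.6 p [0.646  0.2634 0.1403] az 94.14 z [ 0.001  0.004 -1.   ] F [ 2.6  5.8 -4.8] M [ 1.37 -0.51  0.08] w 0.0498 j7 -0.41
[-0.0062, -0.0004, 0.0075, 0.0, -0.0007, 0.1087]
```

Request:
{"op": "step_arm", "data": {
  "commands": [
    [-0.002,0,0.002,0,0,0.016,1],
    [-0.002,0,0.003,0,0,0.032,1],
    [-0.002,0,0.004,0,0,0.048,1],
    [-0.002,0,0.005,0,0,0.064,1],
    [-0.002,0,0.006,0,0,0.08,1],
    [-0.002,0,0.007,0,0,0.096,1],
    [-0.002,0,0.007,0,0,0.106,1],
    [-0.002,0,0.007,0,0,0.106,1],
    [-0.002,0,0.007,0,0,0.106,1],
    [-0.002,0,0.007,0,0,0.106,1]
  ]
}}

```text
clock: 38.85
tcp_pos: [0.6483, 0.2625, 0.1366]
orientation: [-2.773, -1.476, -0.012]
contact_force: [8.4, 0.2, -6.9]
grip_width: 0.05
```

```bash
python3 - <<'E'
from h import *
st();f=grab_frame("side");s=grab_frame("scene")
for z in(.075,.081): print(lidtop(f,.6468,.2606,z),lidtop(s,.6468,.2606,z))
E
```

```text
t 38.85 p [0.6483 0.2625 0.1366] az 56.05 z [ 0.006  0.004 -1.   ] F [ 8.4  0.2 -6.9] M [ 0.16 -1.56  0.49] w 0.05 j7 -0.96
(array([0.6574, 0.2718]), array([0.6585, 0.2758]), 22.6, np.float64(47.0)) (array([0.6418, 0.2556]), array([0.6377, 0.2543]), 32.3, np.float64(-34.6))
(array([0.6548, 0.274 ]), array([0.6559, 0.2781]), 22.3, np.float64(46.2)) (array([0.6464, 0.2502]), array([0.6425, 0.249 ]), 32.0, np.float64(-38.8))
```

Pot C also jams L2, about 4 mm too high as on pot A. I'll back it off and put it in the tray for now.

Request:
{"op": "step_arm", "data": {
  "commands": [
    [0,0,0,0,0,-0.02,1],
    [0,0,-0.002,0,0,-0.045,1],
    [0,0,-0.004,0,0,-0.07,1],
    [0,0,-0.006,0,0,-0.095,1],
    [0,0,-0.008,0,0,-0.12,1],
    [-0.002,-0.002,-0.01,0,0,-0.145,1],
    [-0.003,-0.003,-0.012,0,0,-0.17,1],
    [-0.003,-0.003,-0.014,0,0,-0.195,1],
    [-0.003,-0.003,-0.016,0,0,-0.203,1],
    [-0.003,-0.003,-0.02,0,0,-0.203,1]
  ]
}}

```text
clock: 40.2
tcp_pos: [0.6461, 0.2618, 0.1462]
orientation: [1.349, 2.833, 0.01]
contact_force: [0.0, -0.4, -0.9]
grip_width: 0.0501
```

```bash
python3 - <<'E'
from h import *
st();f=grab_frame("side")
for d in tip_of("tray",f)+masks_of("tray",f): print(d["p"],d.get("point"),d["extent"] if "extent" in d else at_z(f,d["point"],0))
m=cv2.inRange(cv2.cvtColor(f["img"],cv2.COLOR_RGB2HSV),(5,150,100),(20,255,255));n,l,s,c=cv2.connectedComponentsWithStats(m);i=1+np.argmax(s[1:,4]);cs=max(cv2.findContours((l==i).astype(np.uint8),0,1)[0],key=len)
q=cv2.approxPolyDP(cs,8,True);print([at_z(f,p[0],.016)[:2].round(3).tolist() for p in q])
print(to([.646,.2605,.25],129),to([.45,.365,.25],129))
E
```

```text
t 40.2 p [0.6461 0.2618 0.1462] az 129.08 z [ 0.006  0.004 -1.   ] F [ 0.  -0.4 -0.9] M [ 0.05 -0.02 -0.01] w 0.0501 j7 0.1
0.81 [244.5, 362.1] [0.4433639  0.36587432 0.        ]
0.5 [181.9, 288.9] [0.64249225 0.25918834 0.        ]
0.73 None [241.8, 352.4, 71.3, 56.1]
0.53 None [181.4, 287.1, 37.7, 38.1]
[[0.505, 0.3], [0.51, 0.42], [0.389, 0.396], [0.386, 0.306]]
[-0.0024, -0.0007, -0.2068, 0.0012, 0.0001, 0.0002] [0.4069, -0.1732, -0.2085, 0.0012, 0.0001, 0.0002]
```

```bash
python3 - <<'E'
from h import *
print(to([.448,.363,.25],92),to([.448,.363,.083],92))
E
```

```text
[0.4063, -0.1789, -0.2085, 0.0012, -0.0003, 0.103] [0.4066, -0.1815, 0.1255, 0.0012, -0.0003, 0.103]
```

Request:
{"op": "step_arm", "data": {
  "commands": [
    [0,0,-0.1,0,0,0,1],
    [0.05,-0.02,-0.2,0.0012,0,0.02,1],
    [0.16,-0.07,-0.2,0.0012,0,0.045,1],
    [0.28,-0.12,-0.2,0.0012,0,0.07,1],
    [0.38,-0.17,-0.16,0.0012,0,0.09,1],
    [0.4065,-0.18,-0.06,0.0012,-0.0003,0.103,1],
    [0.4065,-0.181,0.05,0.0012,-0.0003,0.103,1],
    [0.4065,-0.1815,0.11,0.0012,-0.0003,0.103,1],
    [0.4065,-0.1815,0.124,0.0012,-0.0003,0.103,1],
    [0.4065,-0.1815,0.1255,0.0012,-0.0003,0.103,1]
  ]
}}

```text
clock: 41.6
tcp_pos: [0.4484, 0.3633, 0.0835]
orientation: [2.183, 2.259, 0.001]
contact_force: [0.1, 0.1, 0.6]
grip_width: 0.0501
```

```bash
python3 - <<'E'
from h import *
held(.078)
E
```

```text
t 41.6 p [0.4484 0.3633 0.0835] az 91.97 z [ 0.001  0.    -1.   ] F [0.1 0.1 0.6] M [-0.02  0.05  0.  ] w 0.0501 j7 -0.82
held [0.4497 0.3624] tool off mm -1.14 0.92 26.7 -6.1
held [0.4485 0.3625] tool off mm -1.0 -0.28 26.7 -6.1
```

Request:
{"op": "step_arm", "data": {
  "commands": [
    [0,0,0.003,0,0,0,1],
    [0,0,0.003,0,0,0,-0.55],
    [0,0,0.003,0,0,0,-0.55],
    [0,0,0.003,0,0,0,-0.55],
    [0,0,-0.05,0,0,0,-0.55],
    [0,0,-0.15,0,0,-0.02,-0.55],
    [-0.08,0.02,-0.27,0,0,-0.05,-1],
    [-0.18,0.04,-0.36,0,0,-0.05,-1],
    [-0.18,0.04,-0.36,0,0,-0.05,-1],
    [-0.18,0.04,-0.36,0,0,-0.05,-1]
  ]
}}

```text
clock: 42.9
tcp_pos: [0.4718, 0.2737, 0.2644]
orientation: [1.804, 2.571, 0.005]
contact_force: [0.8, -0.2, 0.0]
grip_width: 0.0856
```

```bash
python3 - <<'E'
from h import *
st();f=grab_frame("wrist")
print("tray lid",lidtop(f,.4485,.3625,.023));print("L1",lidtop(f,.4525,.2165,.018));L=lidtop(f,.4525,.2165,.018)
print(to([.4525,.2168,.0755],173))
print([(l[0],l[1],l[2]) for l in bluelids(f)])
E
```

```text
t 42.9 p [0.4718 0.2737 0.2644] az 109.87 z [ 0.003  0.002 -1.   ] F [ 0.8 -0.2  0. ] M [-0.    0.07  0.02] w 0.0856 j7 -0.35
tray lid (array([0.4509, 0.3637]), array([0.4494, 0.3639]), 24.7, np.float64(-6.3))
L1 (array([0.4518, 0.2185]), array([0.452 , 0.2171]), 25.5, np.float64(97.8))
[-0.0965, -0.0746, 0.3755, 0.0003, -0.0, -0.175]
[(array([0.4507, 0.3644]), 24.5, (-12, -6)), (array([0.4519, 0.2198]), 28.2, (98, 99))]
```

Request:
{"op": "step_arm", "data": {
  "commands": [
    [-0.05,-0.04,0.04,0,0,-0.03,-1],
    [-0.0965,-0.0746,0.1,0.0003,0,-0.06,-1],
    [-0.0965,-0.0746,0.16,0.0003,0,-0.09,-1],
    [-0.0965,-0.0746,0.22,0.0003,0,-0.12,-1],
    [-0.0965,-0.0746,0.28,0.0003,0,-0.15,-1],
    [-0.0965,-0.0746,0.34,0.0003,0,-0.175,-1],
    [-0.0965,-0.0746,0.3755,0.0003,0,-0.175,-1],
    [-0.0965,-0.0746,0.3755,0.0003,0,-0.175,0],
    [-0.0965,-0.0746,0.3755,0.0003,0,-0.175,0.8],
    [-0.0965,-0.0746,0.3755,0.0003,0,-0.175,1]
  ]
}}

```text
clock: 44.2
tcp_pos: [0.4531, 0.2174, 0.0766]
orientation: [0.193, 3.134, 0.002]
contact_force: [-0.5, 0.4, -0.8]
grip_width: 0.0504
```

```bash
python3 - <<'E'
from h import *
o=readout.get_obs();held(o["tcp_pos"][2]);print(to([.6468,.2606,.24],98.7),to([.6468,.2606,.15],98.7))
E
```

```text
t 44.2 p [0.4531 0.2174 0.0766] az 172.94 z [ 0.002  0.001 -1.   ] F [-0.5  0.4 -0.8] M [0.02 0.02 0.02] w 0.0504 j7 0.58
held [0.4526 0.2176] tool off mm 0.49 0.27 25.8 95.9
held [0.4527 0.2164] tool off mm 0.25 -0.91 25.8 95.9
[-0.3744, 0.1339, -0.3262, 0.0003, 0.0001, 0.2063] [-0.3742, 0.1337, -0.1462, 0.0003, 0.0001, 0.2063]
```

Request:
{"op": "step_arm", "data": {
  "commands": [
    [0,0,-0.12,0,0,0.02,1],
    [0,0,-0.24,0,0,0.05,1],
    [-0.1,0.035,-0.32,0.0003,0,0.08,1],
    [-0.21,0.075,-0.32,0.0003,0,0.11,1],
    [-0.32,0.115,-0.32,0.0003,0,0.14,1],
    [-0.374,0.1338,-0.32,0.0003,0,0.17,1],
    [-0.374,0.1338,-0.26,0.0003,0,0.195,1],
    [-0.374,0.1338,-0.18,0.0003,0,0.2063,1],
    [-0.374,0.1338,-0.15,0.0003,0,0.2063,1],
    [-0.374,0.1338,-0.146,0.0003,0,0.2063,1]
  ]
}}

```text
clock: 45.5
tcp_pos: [0.6464, 0.2605, 0.1495]
orientation: [-2.045, -2.384, 0.002]
contact_force: [0.0, 0.2, -1.1]
grip_width: 0.0498
```

```bash
python3 - <<'E'
from h import *
held(.0766);print(to([.6466,.2606,.139],98.7))
E
```

```text
t 45.5 p [0.6464 0.2605 0.1495] az 98.75 z [-0.001 -0.001 -1.   ] F [ 0.   0.2 -1.1] M [-0.   -0.    0.03] w 0.0498 j7 -0.35
held [0.6473 0.2631] tool off mm 2.3 0.66 25.5 21.7
held [0.6461 0.2626] tool off mm 1.99 -0.6 25.5 21.7
[-0.0001, -0.0008, 0.023, 0.0002, 0.0, 0.0001]
```

Request:
{"op": "step_arm", "data": {
  "commands": [
    [0,0,0.006,0,0,0,1],
    [0,0,0.012,0,0,0,1],
    [0,0,0.016,0,0,0,1],
    [0,0,0.019,0,0,0,1],
    [0,0,0.02,0,0,0,1],
    [0,0,0.021,0,0,0,1],
    [0,0,0.021,0,0,0,1],
    [0,0,0.021,0,0,0,1],
    [0,0,0.021,0,0,0,1],
    [0,0,0.021,0,0,0,1]
  ]
}}

```text
clock: 46.8
tcp_pos: [0.647, 0.2607, 0.1401]
orientation: [2.045, 2.384, 0.001]
contact_force: [-0.6, -1.2, 2.1]
grip_width: 0.05
```

```bash
python3 - <<'E'
from h import *
held(.0766)
E
```

```text
t 46.8 p [0.647  0.2607 0.1401] az 98.73 z [ 0.001  0.    -1.   ] F [-0.6 -1.2  2.1] M [-0.16  0.17 -0.01] w 0.05 j7 -0.35
held [0.6481 0.2628] tool off mm 1.87 1.38 25.9 22.1
held [0.647  0.2623] tool off mm 1.55 0.22 25.9 22.1
```

Request:
{"op": "step_arm", "data": {
  "commands": [
    [0,0,0.001,0,0,0.02,1],
    [0,0,0.001,0,0,0.04,1],
    [0,0,0.002,0,0,0.055,1],
    [0,0,0.003,0,0,0.07,1],
    [0,0,0.004,0,0,0.085,1],
    [0,0,0.005,0,0,0.097,1],
    [0,0,0.005,0,0,0.097,1],
    [0,0,0.005,0,0,0.097,1],
    [0,0,0.005,0,0,0.097,1],
    [0,0,0.005,0,0,0.097,1]
  ]
}}

```text
clock: 48.1
tcp_pos: [0.6472, 0.2594, 0.1386]
orientation: [2.666, 1.659, -0.0]
contact_force: [-4.2, -3.6, 9.6]
grip_width: 0.0497
```

```bash
python3 - <<'E'
from h import *
st()
E
```

```text
t 48.1 p [0.6472 0.2594 0.1386] az 63.77 z [ 0.001 -0.002 -1.   ] F [-4.2 -3.6  9.6] M [-1.06  0.9  -0.01] w 0.0497 j7 -0.86
```

Request:
{"op": "step_arm", "data": {
  "commands": [
    [0,0.001,0.001,0,0,0.01,1],
    [0,0.001,0.002,0,0,0.02,1],
    [0,0.001,0.003,0,0,0.03,1],
    [0,0.001,0.004,0,0,0.04,1],
    [0,0.001,0.005,0,0,0.05,1],
    [0,0.001,0.005,0,0,0.056,1],
    [0,0.001,0.005,0,0,0.056,1],
    [0,0.001,0.005,0,0,0.056,1],
    [0,0.001,0.005,0,0,0.056,1],
    [0,0.001,0.005,0,0,0.056,1]
  ]
}}

```text
clock: 49.35
tcp_pos: [0.6475, 0.2597, 0.1372]
orientation: [2.915, 1.168, 0.001]
contact_force: [-2.5, 0.0, 9.8]
grip_width: 0.0502
```

```bash
python3 - <<'E'
from h import *
st()
E
```

```text
t 49.35 p [0.6475 0.2597 0.1372] az 43.68 z [ 0.001 -0.001 -1.   ] F [-2.5  0.   9.8] M [-0.33  1.17  0.28] w 0.0502 j7 -1.15
```

Request:
{"op": "step_arm", "data": {
  "commands": [
    [0,0.001,0.001,0,0,0.01,1],
    [0,0.001,0.002,0,0,0.02,1],
    [0,0.001,0.003,0,0,0.03,1],
    [0,0.001,0.003,0,0,0.04,1],
    [0,0.001,0.003,0,0,0.05,1],
    [0,0.001,0.003,0,0,0.054,1],
    [0,0.001,0.003,0,0,0.054,1],
    [0,0.001,0.003,0,0,0.054,1],
    [0,0.001,0.003,0,0,0.054,1],
    [0,0.001,0.003,0,0,0.054,1]
  ]
}}

```text
clock: 50.6
tcp_pos: [0.647, 0.2601, 0.1354]
orientation: [3.071, 0.661, -0.002]
contact_force: [-5.1, 1.9, 1.3]
grip_width: 0.0499
```

```bash
python3 - <<'E'
from h import *
held(.078);
E
```

```text
t 50.6 p [0.647  0.2601 0.1354] az 24.31 z [-0.001 -0.    -1.   ] F [-5.1  1.9  1.3] M [ 0.47  1.36 -0.11] w 0.0499 j7 -1.43
held [0.6492 0.2603] tool off mm 2.07 0.77 27.3 -48.0
held [0.6483 0.2615] tool off mm 1.75 -0.7 27.3 -48.0
```

Request:
{"op": "step_arm", "data": {
  "commands": [
    [0,0,0.002,0,0,0,1],
    [0,0,0.003,0,0,0,1],
    [0,0,0.004,0,0,0.004,1],
    [0,0,0.004,0,0,0.008,1],
    [0,0,0.004,0,0,0.008,1],
    [0,0,0.004,0,0,0.008,1],
    [0,0,0.004,0,0,0.008,1],
    [0,0,0.004,0,0,0.008,1],
    [0,0,0.004,0,0,0.008,1],
    [0,0,0.004,0,0,0.008,1]
  ]
}}

```text
clock: 51.9
tcp_pos: [0.6473, 0.2599, 0.135]
orientation: [-3.086, -0.585, 0.001]
contact_force: [-6.9, -0.8, 11.3]
grip_width: 0.0499
```

```bash
python3 - <<'E'
from h import *
st()
E
```

```text
t 51.9 p [0.6473 0.2599 0.135 ] az 21.46 z [-0.001  0.    -1.   ] F [-6.9 -0.8 11.3] M [-0.19  1.75  0.04] w 0.0499 j7 -1.47
```

Request:
{"op": "step_arm", "data": {
  "commands": [
    [0,0,0,0,0,0,-1],
    [0,0,0,0,0,0,-1],
    [0,0,0,0,0,0,-1],
    [0,0,-0.1,0,0,0,-1],
    [0,0,-0.2,0,0,-0.03,-1],
    [-0.08,0.08,-0.32,0,0,-0.06,-1],
    [-0.17,0.16,-0.33,0,0,-0.09,-1],
    [-0.26,0.25,-0.33,0,0,-0.12,-1],
    [-0.334,0.32,-0.33,0,0,-0.15,-1],
    [-0.334,0.32,-0.33,0,0,-0.18,-1]
  ]
}}

```text
clock: 53.15
tcp_pos: [0.549, 0.0439, 0.3004]
orientation: [2.3, 2.138, -0.003]
contact_force: [0.2, 1.4, 0.3]
grip_width: 0.0856
```

```bash
python3 - <<'E'
from h import *
st();f=grab_frame("wrist");g=grab_frame("side");s=grab_frame("scene")
for n,p in(("C",(.6468,.2606)),("B",(.6075,.0841))):
    for z in(.069,.075,.081): print(n,z,*[(L[1].tolist(),L[2],L[3]) for L in (lidtop(h,*p,z) for h in(f,g,s))])
print(lidtop(f,.4604,-.1228,.018),lidtop(g,.4604,-.1228,.018))
B=lambda h,x,y,w=45:cv2.resize(h["img"][y-w:y+w,x-w:x+w],(390,390),interpolation=cv2.INTER_CUBIC)
cx=lambda h,p:[int(v) for v in proj(h,[*p,.06])]
cv2.imwrite("pics/o.png",np.vstack([np.hstack([cv2.resize(B(g,*cx(g,(.6468,.2606)),30),(290,290)),cv2.resize(B(g,*cx(g,(.6075,.0841)),30),(290,290))]),np.hstack([cv2.resize(B(s,*cx(s,(.6468,.2606)),30),(290,290)),cv2.resize(B(s,*cx(s,(.6075,.0841)),30),(290,290))])])[:,:,::-1])
E
```

```text
t 53.15 p [0.549  0.0439 0.3004] az 85.81 z [-0.001 -0.002 -1.   ] F [0.2 1.4 0.3] M [ 0.01 -0.04  0.04] w 0.0856 j7 -0.22
C 0.069 ([0.6468, 0.2606], 56.6, None) ([0.6519, 0.2586], 26.1, np.float64(-48.6)) ([0.6436, 0.2676], 31.8, np.float64(-49.9))
C 0.075 ([0.6468, 0.2606], 56.6, None) ([0.6495, 0.261], 26.0, np.float64(-48.4)) ([0.6483, 0.2622], 31.6, np.float64(-49.8))
C 0.081 ([0.6468, 0.2606], 56.6, None) ([0.647, 0.2635], 25.9, np.float64(-47.8)) ([0.6529, 0.2569], 31.4, np.float64(-49.8))
B 0.069 ([0.6071, 0.0863], 27.4, np.float64(-77.8)) ([0.6086, 0.0803], 26.2, np.float64(-81.2)) ([0.6033, 0.0873], 31.6, np.float64(-93.6))
B 0.075 ([0.606, 0.0868], 26.8, np.float64(-77.9)) ([0.6064, 0.084], 26.1, np.float64(-81.1)) ([0.6083, 0.083], 31.5, np.float64(-93.6))
B 0.081 ([0.605, 0.0874], 26.3, np.float64(-77.7)) ([0.6043, 0.0878], 25.8, np.float64(-81.1)) ([0.6131, 0.0788], 31.2, np.float64(-93.4))
(array([ 0.4641, -0.1228]), array([ 0.4646, -0.1215]), 26.5, np.float64(-114.7)) (array([ 0.4597, -0.124 ]), array([ 0.4603, -0.1226]), 26.0, np.float64(-114.9))
  return _methods._mean(a, axis=axis, dtype=dtype,
  ret = ret.dtype.type(ret / rcount)
```

View pics/o.png

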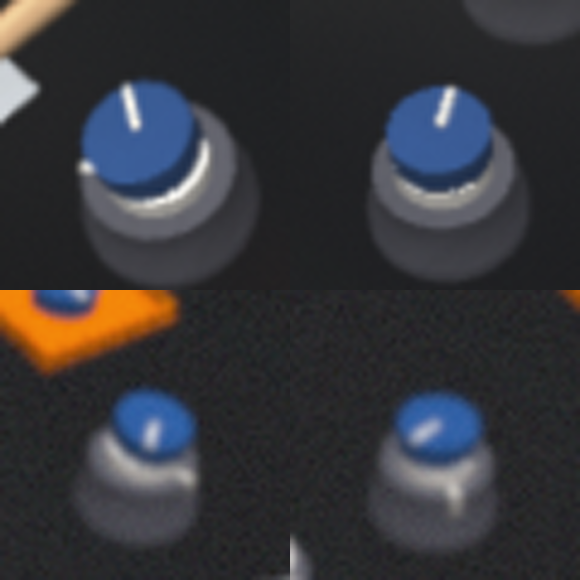

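Triangulated against pot B's lid, L1 on pot C sits about 2 mm too high. It also looks tilted in the scene crop at (153,425), so it has jammed and is a wrong lid. I'll back it off and try pot A.

```bash
python3 - <<'E'
from h import *
print(to([.6473,.2599,.136],24))
E
```

```text
[0.4339, 0.161, 0.3286, -0.0, -0.0001, 0.1714]
```

Request:
{"op": "step_arm", "data": {
  "commands": [
    [0.1,0.04,0,0,0,0.03,-1],
    [0.21,0.08,0,0,0,0.06,-1],
    [0.32,0.12,0.02,0,0,0.09,-1],
    [0.42,0.155,0.06,0,0,0.12,-1],
    [0.434,0.161,0.14,0,0,0.15,-1],
    [0.434,0.161,0.23,0,0,0.1714,-1],
    [0.434,0.161,0.31,0,0,0.1714,-1],
    [0.434,0.161,0.3286,0,0,0.1714,-1],
    [0.434,0.161,0.3286,0,0,0.1714,0.2],
    [0.434,0.161,0.3286,0,0,0.1714,1]
  ]
}}

```text
clock: 54.55
tcp_pos: [0.6485, 0.2606, 0.1381]
orientation: [-3.072, -0.652, -0.005]
contact_force: [-0.1, 3.3, 5.2]
grip_width: 0.0516
```

Request:
{"op": "step_arm", "data": {
  "commands": [
    [0,0,0,0,0,0,1],
    [0,0,-0.002,0,0,-0.01,1],
    [0,0,-0.004,0,0,-0.035,1],
    [0,0,-0.005,0,0,-0.06,1],
    [0,0,-0.007,0,0,-0.085,1],
    [0,0,-0.009,0,0,-0.11,1],
    [0,0,-0.011,0,0,-0.135,1],
    [0,0,-0.013,0,0,-0.16,1],
    [0,0,-0.014,0,0,-0.185,1],
    [0,0,-0.016,0,0,-0.208,1]
  ]
}}

```text
clock: 55.8
tcp_pos: [0.649, 0.2606, 0.1473]
orientation: [2.038, 2.389, 0.008]
contact_force: [-0.6, -0.4, -0.6]
grip_width: 0.05
```

```bash
python3 - <<'E'
from h import *
st();print(to([.53,.16,.25],108),to([.53,.16,.082],108))
E
```

```text
t 55.8 p [0.649  0.2606 0.1473] az 99.08 z [ 0.005  0.003 -1.   ] F [-0.6 -0.4 -0.6] M [0.02 0.03 0.07] w 0.05 j7 -0.35
[-0.1607, -0.2656, -0.2071, 0.0008, -0.0002, -0.0248] [-0.1613, -0.2673, 0.1289, 0.0008, -0.0002, -0.0248]
```

Request:
{"op": "step_arm", "data": {
  "commands": [
    [0,0,-0.1,0,0,0,1],
    [-0.03,-0.05,-0.18,0.0008,0,-0.0248,1],
    [-0.09,-0.15,-0.2,0.0008,0,-0.0248,1],
    [-0.14,-0.24,-0.15,0.0008,0,-0.0248,1],
    [-0.161,-0.267,-0.05,0.0008,0,-0.0248,1],
    [-0.161,-0.267,0.06,0.0008,0,-0.0248,1],
    [-0.161,-0.267,0.12,0.0008,0,-0.0248,1],
    [-0.161,-0.267,0.1289,0.0008,0,-0.0248,1],
    [-0.161,-0.267,0.1289,0.0008,0,-0.0248,-1],
    [-0.161,-0.267,0.1289,0.0008,0,-0.0248,-1]
  ]
}}

```text
clock: 57.05
tcp_pos: [0.5311, 0.1606, 0.0834]
orientation: [1.847, 2.541, 0.005]
contact_force: [-0.2, 0.9, 0.6]
grip_width: 0.083
```

```bash
python3 - <<'E'
from h import *
st();print(to([.53,.16,.0755],108))
E
```

```text
t 57.05 p [0.5311 0.1606 0.0834] az 107.99 z [ 0.002  0.002 -1.   ] F [-0.2  0.9  0.6] M [-0.04  0.02  0.07] w 0.083 j7 -0.18
[-0.0004, -0.0026, 0.0158, 0.0005, -0.0003, -0.0]
```

Request:
{"op": "step_arm", "data": {
  "commands": [
    [0,0,0.008,0.0005,-0.0003,0,-1],
    [0,0,0.0158,0.0005,-0.0003,0,-1],
    [0,0,0.0158,0.0005,-0.0003,0,-1],
    [0,0,0.0158,0.0005,-0.0003,0,-1],
    [0,0,0.0158,0.0005,-0.0003,0,0],
    [0,0,0.0158,0.0005,-0.0003,0,0.5],
    [0,0,0.0158,0.0005,-0.0003,0,0.8],
    [0,0,0.0158,0.0005,-0.0003,0,1],
    [0,0,0.0158,0.0005,-0.0003,0,1],
    [0,0,0.0158,0.0005,-0.0003,0,1]
  ]
}}

```text
clock: 58.3
tcp_pos: [0.5313, 0.1606, 0.076]
orientation: [1.847, 2.541, -0.0]
contact_force: [-1.4, -0.9, 5.4]
grip_width: 0.0502
```

```bash
python3 - <<'E'
from h import *
held(readout.get_obs()["tcp_pos"][2]);print(to([.6227,-.0725,.25],108),to([.6227,-.0725,.143],108))
E
```

```text
t 58.3 p [0.5313 0.1606 0.076 ] az 107.99 z [ 0. -0. -1.] F [-1.4 -0.9  5.4] M [-0.12  0.32  0.02] w 0.0502 j7 -0.18
held [0.5273 0.1826] tool off mm 22.12 2.98 15.1 -57.7
held [0.5266 0.1846] tool off mm 24.24 2.93 15.1 -57.7
[-0.5001, 0.0299, -0.3478, 0.0, 0.0001, -0.0] [-0.5, 0.0299, -0.1338, 0.0, 0.0001, -0.0]
```

Request:
{"op": "step_arm", "data": {
  "commands": [
    [0,0,-0.12,0,0,0,1],
    [0,0,-0.24,0,0,0,1],
    [-0.1,0.006,-0.34,0,0,0,1],
    [-0.21,0.012,-0.34,0,0,0,1],
    [-0.32,0.019,-0.34,0,0,0,1],
    [-0.43,0.026,-0.34,0,0,0,1],
    [-0.5,0.03,-0.3,0,0,0,1],
    [-0.5,0.03,-0.2,0,0,0,1],
    [-0.5,0.03,-0.15,0,0,0,1],
    [-0.5,0.03,-0.136,0,0,0,1]
  ]
}}

```text
clock: 59.6
tcp_pos: [0.6215, -0.0725, 0.1421]
orientation: [-1.845, -2.539, 0.003]
contact_force: [0.0, 0.5, 0.1]
grip_width: 0.0501
```

```bash
python3 - <<'E'
from h import *
held(.076);print(to([.6227,-.0725,.1385],108))
E
```

```text
t 59.6 p [ 0.6215 -0.0725  0.1421] az 107.99 z [-0.004 -0.    -1.   ] F [0.  0.5 0.1] M [-0.03 -0.01 -0.01] w 0.0501 j7 0.31
held [ 0.6221 -0.0714] tool off mm 0.87 0.5 28.1 47.8
held [ 0.6213 -0.0723] tool off mm 0.26 -0.54 28.1 47.8
[-0.0007, 0.0015, 0.0079, -0.0004, -0.0001, -0.0]
```

Request:
{"op": "step_arm", "data": {
  "commands": [
    [-0.0007,0.0015,0.001,-0.0004,0,0,1],
    [-0.0007,0.0015,0.003,-0.0004,0,0,1],
    [-0.0007,0.0015,0.005,-0.0004,0,0,1],
    [-0.0007,0.0015,0.006,-0.0004,0,0,1],
    [-0.0007,0.0015,0.007,-0.0004,0,0,1],
    [-0.0007,0.0015,0.007,-0.0004,0,0,1],
    [-0.0007,0.0015,0.007,-0.0004,0,0,1],
    [-0.0007,0.0015,0.007,-0.0004,0,0,1],
    [-0.0007,0.0015,0.007,-0.0004,0,0,1],
    [-0.0007,0.0015,0.007,-0.0004,0,0,1]
  ]
}}

```text
clock: 60.9
tcp_pos: [0.6228, -0.0725, 0.1391]
orientation: [-1.847, -2.541, -0.001]
contact_force: [-0.3, 0.8, 1.7]
grip_width: 0.0497
```

```bash
python3 - <<'E'
from h import *
st();
E
```

```text
t 60.9 p [ 0.6228 -0.0725  0.1391] az 107.99 z [ 0.     0.001 -1.   ] F [-0.3  0.8  1.7] M [ 0.04 -0.01  0.01] w 0.0497 j7 0.31
```

Request:
{"op": "step_arm", "data": {
  "commands": [
    [0,0,0.001,0,0,0.02,1],
    [0,0,0.001,0,0,0.04,1],
    [0,0,0.002,0,0,0.055,1],
    [0,0,0.003,0,0,0.07,1],
    [0,0,0.004,0,0,0.085,1],
    [0,0,0.005,0,0,0.097,1],
    [0,0,0.005,0,0,0.097,1],
    [0,0,0.005,0,0,0.097,1],
    [0,0,0.005,0,0,0.097,1],
    [0,0,0.005,0,0,0.097,1]
  ]
}}

```text
clock: 62.15
tcp_pos: [0.6229, -0.0725, 0.1367]
orientation: [-2.523, -1.871, -0.001]
contact_force: [-0.5, 0.0, 5.6]
grip_width: 0.0503
```

```bash
python3 - <<'E'
from h import *
st()
E
```

```text
t 62.15 p [ 0.6229 -0.0725  0.1367] az 73.1 z [ 0.     0.001 -1.   ] F [-0.5  0.   5.6] M [ 0.02  0.2  -0.01] w 0.0503 j7 -0.19
```

Request:
{"op": "step_arm", "data": {
  "commands": [
    [0,0,0.001,0,0,0.014,1],
    [0,0,0.0025,0,0,0.028,1],
    [0,0,0.004,0,0,0.042,1],
    [0,0,0.0055,0,0,0.056,1],
    [0,0,0.007,0,0,0.07,1],
    [0,0,0.008,0,0,0.085,1],
    [0,0,0.008,0,0,0.1,1],
    [0,0,0.008,0,0,0.113,1],
    [0,0,0.008,0,0,0.113,1],
    [0,0,0.008,0,0,0.113,1]
  ]
}}

```text
clock: 63.4
tcp_pos: [0.6239, -0.0726, 0.1331]
orientation: [3.016, 0.879, 0.004]
contact_force: [3.8, -1.2, 3.1]
grip_width: 0.0499
```

```bash
python3 - <<'E'
from h import *
st()
E
```

```text
t 63.4 p [ 0.6239 -0.0726  0.1331] az 32.52 z [ 0.003  0.    -1.   ] F [ 3.8 -1.2  3.1] M [-0.19 -0.71  0.13] w 0.0499 j7 -0.77
```

Request:
{"op": "step_arm", "data": {
  "commands": [
    [0,0,0,0,0,0,-1],
    [0,0,0,0,0,0,-1],
    [0,0,0,0,0,0,-1],
    [0,0,-0.1,0,0,0,-1],
    [0,0,-0.2,0,0,0,-1],
    [-0.07,-0.07,-0.3,0,0,0.018,-1],
    [-0.15,-0.15,-0.31,0,0,0.036,-1],
    [-0.15,-0.15,-0.31,0,0,0.036,-1],
    [-0.15,-0.15,-0.31,0,0,0.036,-1],
    [-0.15,-0.15,-0.31,0,0,0.036,-1]
  ]
}}

```text
clock: 64.65
tcp_pos: [0.5209, -0.0498, 0.2876]
orientation: [3.095, 0.534, 0.004]
contact_force: [0.3, 0.1, -0.5]
grip_width: 0.0855
```

```bash
python3 - <<'E' 2>/dev/null
from h import *
st();f=grab_frame("wrist");g=grab_frame("side");s=grab_frame("scene")
for n,p in(("A",(.6227,-.0725)),("B",(.6075,.0841))):
    for z in(.069,.075,.081): print(n,z,*[(L[1].tolist(),L[2],L[3]) for L in (lidtop(h,*p,z) for h in(g,s))])
print(lidtop(f,.4604,-.1228,.018),lidtop(g,.4604,-.1228,.018))
print([(l[0],l[1],l[2]) for l in bluelids(f)])
print(to([.4605,-.1228,.0755],19.5))
E
```

```text
t 64.65 p [ 0.5209 -0.0498  0.2876] az 19.58 z [ 0.003 -0.    -1.   ] F [ 0.3  0.1 -0.5] M [ 0.01 -0.02  0.03] w 0.0855 j7 -1.12
A 0.069 ([0.6251, -0.0785], 25.9, np.float64(-43.1)) ([0.618, -0.0701], 28.6, np.float64(-40.8))
A 0.075 ([0.6228, -0.0736], 25.7, np.float64(-43.2)) ([0.6229, -0.0735], 28.4, np.float64(-40.7))
A 0.081 ([0.6205, -0.0687], 25.4, np.float64(-43.0)) ([0.6277, -0.077], 28.2, np.float64(-40.8))
B 0.069 ([0.6086, 0.0803], 26.3, np.float64(-81.2)) ([0.6035, 0.0873], 32.0, np.float64(-94.3))
B 0.075 ([0.6064, 0.084], 26.1, np.float64(-81.0)) ([0.6081, 0.0818], 31.9, np.float64(-93.5))
B 0.081 ([0.6043, 0.0878], 25.8, np.float64(-81.2)) ([0.6133, 0.0786], 31.5, np.float64(-94.4))
(array([ 0.4606, -0.1222]), array([ 0.4611, -0.121 ]), 25.5, np.float64(-117.4)) (array([ 0.4597, -0.1239]), array([ 0.4603, -0.1226]), 26.0, np.float64(-114.9))
[(array([0.6109, 0.1039]), 33.9, (-47, -74)), (array([ 0.6316, -0.0827]), 31.9, (-33, -38)), (array([ 0.4627, -0.1206]), 29.7, (-117, -122))]
[-0.1628, 0.0965, 0.4236, 0.0002, -0.0003, 0.0001]
```

L1 is home on pot A: the side and scene views agree on a top height of 75 mm. Now L4, for pot C.

Request:
{"op": "step_arm", "data": {
  "commands": [
    [-0.08,0.05,0.03,0,0,0,-1],
    [-0.163,0.0965,0.1,0.0002,-0.0003,0.001,-1],
    [-0.163,0.0965,0.2,0.0002,-0.0003,0.001,-1],
    [-0.163,0.0965,0.3,0.0002,-0.0003,0.001,-1],
    [-0.163,0.0965,0.39,0.0002,-0.0003,0.001,-1],
    [-0.163,0.0965,0.4236,0.0002,-0.0003,0.001,-1],
    [-0.163,0.0965,0.4236,0.0002,-0.0003,0.001,-1],
    [-0.163,0.0965,0.4236,0.0002,-0.0003,0.001,0.5],
    [-0.163,0.0965,0.4236,0.0002,-0.0003,0.001,0.8],
    [-0.163,0.0965,0.4236,0.0002,-0.0003,0.001,1]
  ]
}}

```text
clock: 66.05
tcp_pos: [0.4614, -0.1229, 0.0773]
orientation: [-3.098, -0.523, -0.005]
contact_force: [-2.2, 0.8, 11.9]
grip_width: 0.0499
```

```bash
python3 - <<'E' 2>/dev/null
from h import *
held(readout.get_obs()["tcp_pos"][2]);print(to([.6468,.2606,.27],158.7),to([.53,.16,.25],90))
E
```

```text
t 66.05 p [ 0.4614 -0.1229  0.0773] az 19.18 z [ 0.003  0.    -1.   ] F [-2.2  0.8 11.9] M [0.07 0.45 0.04] w 0.0499 j7 -0.75
held [ 0.4632 -0.1231] tool off mm 1.65 0.79 28.4 -118.7
held [ 0.4633 -0.1218] tool off mm 2.17 -0.4 28.4 -118.7
[0.6034, -0.6023, -0.3839, 0.0006, -0.0001, -0.3875] [0.3166, -0.4891, -0.3447, 0.0004, -0.0004, -0.1967]
```

Request:
{"op": "step_arm", "data": {
  "commands": [
    [0,0,-0.12,0,0,0,1],
    [0,0,-0.24,0,0,-0.02,1],
    [0.06,-0.09,-0.34,0,0,-0.045,1],
    [0.12,-0.19,-0.345,0,0,-0.07,1],
    [0.19,-0.29,-0.345,0,0,-0.095,1],
    [0.25,-0.39,-0.345,0,0,-0.12,1],
    [0.3166,-0.489,-0.345,0.0004,-0.0004,-0.145,1],
    [0.3166,-0.489,-0.345,0.0004,-0.0004,-0.17,1],
    [0.3166,-0.489,-0.345,0.0004,-0.0004,-0.1967,1],
    [0.3166,-0.489,-0.345,0.0004,-0.0004,-0.1967,1]
  ]
}}

```text
clock: 67.35
tcp_pos: [0.53, 0.1598, 0.2509]
orientation: [2.223, 2.22, 0.001]
contact_force: [0.4, -0.2, -1.1]
grip_width: 0.0499
```

```bash
python3 - <<'E' 2>/dev/null
from h import *
held(.0773);print(to([.6466,.2606,.25],158.5),to([.6466,.2606,.146],158.5))
E
```

```text
t 67.35 p [0.53   0.1598 0.2509] az 89.91 z [ 0.001  0.    -1.   ] F [ 0.4 -0.2 -1.1] M [ 0.01 -0.03  0.06] w 0.0499 j7 -0.36
held [0.5314 0.1578] tool off mm -1.89 1.41 25.8 -46.8
held [0.5305 0.1588] tool off mm -0.89 0.51 25.8 -46.8
[0.2027, 0.2324, 0.0018, 0.0001, 0.0, -0.1909] [0.2027, 0.2323, 0.2098, 0.0001, 0.0, -0.1909]
```

Request:
{"op": "step_arm", "data": {
  "commands": [
    [0.08,0.09,0,0,0,-0.028,1],
    [0.16,0.18,0,0,0,-0.056,1],
    [0.2027,0.2324,0,0,0,-0.084,1],
    [0.2027,0.2324,0.02,0,0,-0.112,1],
    [0.2027,0.2324,0.06,0,0,-0.14,1],
    [0.2027,0.2324,0.11,0,0,-0.168,1],
    [0.2027,0.2324,0.16,0,0,-0.1909,1],
    [0.2027,0.2324,0.195,0,0,-0.1909,1],
    [0.2027,0.2324,0.207,0,0,-0.1909,1],
    [0.2027,0.2324,0.207,0,0,-0.1909,1]
  ]
}}

```text
clock: 68.65
tcp_pos: [0.6467, 0.2608, 0.1476]
orientation: [0.589, 3.085, 0.0]
contact_force: [-0.1, 0.7, -0.7]
grip_width: 0.0499
```

```bash
python3 - <<'E' 2>/dev/null
from h import *
held(.0773);print(to([.6468,.2606,.1395],158.5))
E
```

```text
t 68.65 p [0.6467 0.2608 0.1476] az 158.38 z [ 0.001  0.    -1.   ] F [-0.1  0.7 -0.7] M [-0.04  0.03  0.04] w 0.0499 j7 0.63
held [0.6475 0.2607] tool off mm -0.57 -0.04 28.2 132.1
held [0.6467 0.2605] tool off mm 0.1 -0.52 28.2 132.1
[0.0001, -0.0008, 0.0174, 0.0002, 0.0002, -0.0002]
```

Request:
{"op": "step_arm", "data": {
  "commands": [
    [0,0,0.005,0,0,0,1],
    [0,0,0.01,0,0,0,1],
    [0,0,0.013,0,0,0,1],
    [0,0,0.015,0,0,0,1],
    [0,0,0.016,0,0,0,1],
    [0,0,0.016,0,0,0,1],
    [0,0,0.016,0,0,0,1],
    [0,0,0.016,0,0,0,1],
    [0,0,0.016,0,0,0,1],
    [0,0,0.016,0,0,0,1]
  ]
}}

```text
clock: 69.95
tcp_pos: [0.6461, 0.2609, 0.1404]
orientation: [-0.588, -3.086, 0.0]
contact_force: [-7.3, -1.6, 5.3]
grip_width: 0.05
```

```bash
python3 - <<'E' 2>/dev/null
from h import *
st()
E
```

```text
t 69.95 p [0.6461 0.2609 0.1404] az 158.42 z [-0. -0. -1.] F [-7.3 -1.6  5.3] M [-0.49  1.32 -0.02] w 0.05 j7 0.63
```

Request:
{"op": "step_arm", "data": {
  "commands": [
    [0.0011,0,0,0,0,0,1],
    [0.0011,0.0003,0,0,0,0.02,1],
    [0.001,0.0006,0,0,0,0.04,1],
    [0.0009,0.0009,0.001,0,0,0.055,1],
    [0.0008,0.0011,0.002,0,0,0.07,1],
    [0.0007,0.0013,0.003,0,0,0.085,1],
    [0.0006,0.0015,0.004,0,0,0.097,1],
    [0.0006,0.0015,0.0045,0,0,0.097,1],
    [0.0006,0.0015,0.0045,0,0,0.097,1],
    [0.0006,0.0015,0.0045,0,0,0.097,1]
  ]
}}

```text
clock: 71.2
tcp_pos: [0.6463, 0.2622, 0.1384]
orientation: [-1.486, -2.768, -0.001]
contact_force: [-2.2, -0.3, 3.9]
grip_width: 0.0499
```

```bash
python3 - <<'E' 2>/dev/null
from h import *
st()
E
```

```text
t 71.2 p [0.6463 0.2622 0.1384] az 123.56 z [ 0.     0.001 -1.   ] F [-2.2 -0.3  3.9] M [ 0.09  0.47 -0.11] w 0.0499 j7 0.12
```

Request:
{"op": "step_arm", "data": {
  "commands": [
    [0,0.0003,0.0015,0,0,0.014,1],
    [0,0.0006,0.003,0,0,0.028,1],
    [-0.0002,0.0009,0.0045,0,0,0.042,1],
    [-0.0003,0.0011,0.006,0,0,0.056,1],
    [-0.0004,0.0013,0.0075,0,0,0.07,1],
    [-0.0005,0.0015,0.0088,0,0,0.085,1],
    [-0.0006,0.0017,0.0088,0,0,0.1,1],
    [-0.0006,0.0017,0.0088,0,0,0.114,1],
    [-0.0006,0.0017,0.0088,0,0,0.114,1],
    [-0.0006,0.0017,0.0088,0,0,0.114,1]
  ]
}}

```text
clock: 72.45
tcp_pos: [0.6473, 0.2615, 0.1345]
orientation: [2.36, 2.073, -0.0]
contact_force: [-3.6, -1.5, 8.2]
grip_width: 0.0498
```

```bash
python3 - <<'E' 2>/dev/null
from h import *
st()
E
```

```text
t 72.45 p [0.6473 0.2615 0.1345] az 82.6 z [ 0.    -0.001 -1.   ] F [-3.6 -1.5  8.2] M [-0.55  0.75  0.46] w 0.0498 j7 -0.47
```

Request:
{"op": "step_arm", "data": {
  "commands": [
    [0,0,0,0,0,0,-1],
    [0,0,0,0,0,0,-1],
    [0,0,0,0,0,0,-1],
    [0,0,-0.1,0,0,0,-1],
    [0,0,-0.2,0,0,0,-1],
    [-0.1,-0.05,-0.32,0,0,0,-1],
    [-0.2,-0.12,-0.36,0,0,0,-1],
    [-0.32,-0.2,-0.36,0,0,0,-1],
    [-0.36,-0.24,-0.36,0,0,0,-1],
    [-0.36,-0.24,-0.36,0,0,0,-1]
  ]
}}

```text
clock: 73.7
tcp_pos: [0.5027, 0.095, 0.3149]
orientation: [2.365, 2.068, -0.001]
contact_force: [0.4, 0.1, 0.6]
grip_width: 0.0854
```

```bash
python3 - <<'E' 2>/dev/null
from h import *
st();f=grab_frame("wrist");g=grab_frame("side");s=grab_frame("scene")
for n,p in(("A",(.6227,-.0725)),("B",(.6075,.0841)),("C",(.6468,.2606))):
    for z in(.069,.075,.081): print(n,z,*[(L[1].tolist(),L[2],L[3]) for L in (lidtop(h,*p,z) for h in(g,s))])
print("tray",lidtop(g,.4485,.3625,.023))
for t in("bottle","beaker"): print(t,[(round(d["p"],2),at_z(g,d["point"],0)[:2].round(3)) for d in tip_of(t,g)])
a=cv2.resize(g["img"],(800,600),interpolation=cv2.INTER_CUBIC);cv2.imwrite("pics/p.png",a[:,:,::-1])
E
```

```text
t 73.7 p [0.5027 0.095  0.3149] az 82.33 z [-0.001 -0.001 -1.   ] F [0.4 0.1 0.6] M [ 0.03 -0.01 -0.02] w 0.0854 j7 -0.38
A 0.069 ([0.6113, -0.0817], 26.6, None) ([0.6181, -0.0702], 28.8, np.float64(-40.9))
A 0.075 ([0.6091, -0.077], 26.2, None) ([0.6229, -0.0736], 28.6, np.float64(-41.0))
A 0.081 ([0.6069, -0.072], 26.0, None) ([0.6278, -0.077], 28.5, np.float64(-41.0))
B 0.069 ([0.6086, 0.0803], 26.3, np.float64(-81.2)) ([0.603, 0.0862], 31.5, np.float64(-91.9))
B 0.075 ([0.6064, 0.084], 26.1, np.float64(-81.1)) ([0.6079, 0.0819], 31.3, np.float64(-92.0))
B 0.081 ([0.6043, 0.0878], 25.8, np.float64(-81.2)) ([0.6131, 0.0787], 31.1, np.float64(-92.7))
C 0.069 ([0.6488, 0.2572], 26.5, np.float64(-48.2)) ([0.6437, 0.2632], 30.6, np.float64(-49.7))
C 0.075 ([0.6464, 0.2597], 26.3, np.float64(-48.1)) ([0.6484, 0.2578], 30.5, np.float64(-49.7))
C 0.081 ([0.6439, 0.2621], 26.2, np.float64(-48.2)) ([0.6523, 0.2534], 29.8, np.float64(-49.6))
tray (array([0.4498, 0.3639]), array([0.4482, 0.3643]), 24.8, np.float64(-12.8))
bottle []
beaker [(0.93, array([ 0.794, -0.026]))]
```

View pics/p.png

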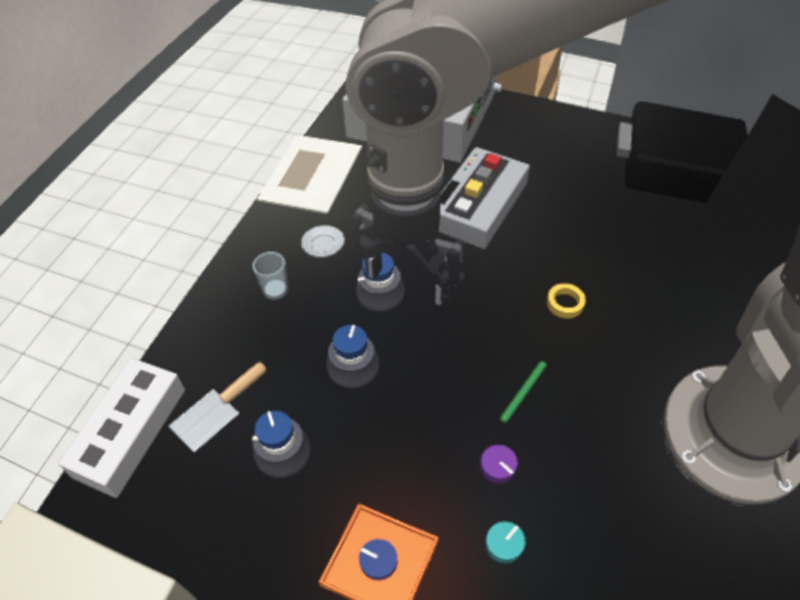

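The side view shows lids on all three pots at (378,266), (350,341) and (274,428), with the spare right way up in the tray at (378,558). White is down at (463,205), red is up at (492,159), and the beaker stands at (270,275). The bottle is hidden behind the arm, so I'll check it from the scene camera and then hand in.

```bash
python3 - <<'E' 2>/dev/null
from h import *
s=grab_frame("scene");d=tip_of("bottle",s);m=masks_of("bottle",s)
print([(round(x["p"],2),at_z(s,x["point"],0)[:2].round(3)) for x in d],[np.round(x["extent"]) for x in m])
ok=bool(d) and np.linalg.norm(at_z(s,d[0]["point"],0)[:2]-[.632,-.175])<.02 and m[0]["extent"][3]>m[0]["extent"][2]
if ok: print("hand in",r.hand_in())
E
```

```text
[(0.5, array([ 0.619, -0.183]))] [array([224., 236.,  11.,  30.]), array([137., 242.,   9.,  15.])]
the job is handed in; nothing more can be done
hand in None
```

The meter is on standby and all four blue lids are dealt with. I handed in at about 74 s, but no verdict came back.

- **Meter:** I pressed the white key first. The last side picture shows white down and red up.
- **Lids home:** There is one lid on each pot. The one that started at y = −0.015 is on pot B, y = 0.217 on pot A and y = −0.122 on pot C. Each wound down about 6 mm (6.8 mm by the tool's reading on pot B), with a clockwise turn of about 70° past the tick. The two fixed cameras put the tops at the 75 mm home height, within about 1.5 mm.
- **Spare lid:** The lid that started at y = 0.089 jammed about 3–4 mm too high on pots A and C, so it lies right way up in the tray. I did not try it on pot B, which already held a lid that had gone fully home.
- **Wrong trials:** The lid now on pot A first jammed on pot C, about 2 mm high and tilted. Both jammed lids were turned back to the tick and lifted off.
- **Last checks:** The beaker stands where it was. The bottle was hidden by the arm in the side view. In the scene view it was found upright about 15 mm from its first estimate, though the network gave that only p = 0.5. An earlier side-camera estimate agrees to about 3 mm. In the last side picture the gripper blocked the lid on pot A, so its height comes from the check right after I released it.

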